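Return the hand tools to their tray inlays

TASK

Put the four hand tools that lie about on the bench (thick-handled screwdriver, slim screwdriver, tweezers, flush cutter) back in the tool tray, each in the moulded inlay whose pocket has its outline, handle towards you and working end away from you. At the end each tool lies fully down on the floor of its own pocket.

Things in the scene. Friction and masses are not known exactly. Their poses are not given: they have to be found in the camera images.
- thick_screwdriver: Screwdriver with a thick blue handle, 156 mm long, lying on the bench. Handle 92 mm long, 21 mm wide, 20 mm high, from x = -78 to +14 mm; bare shaft, 5.6 mm thick, on to x = +78 mm. Origin: middle of its length, on the underside; x runs from handle to tip, z up. Grip it across the handle, about x = -30 mm. Loose, about 60 g.
- slim_axis (a point): Slim precision screwdriver with a yellow handle, 146 mm long, lying on the bench. This point is on its axis at the middle of its length, 6 mm above what it lies on; x runs from handle to tip. Handle 12 mm thick and round, x = -73 to +19 mm; shaft 3.4 mm thick on to +73 mm. It may roll about x, so y and z may point anywhere across it. Grip it across the handle, about x = -30 mm. Loose, about 60 g.
- tweezers: Steel tweezers, 133 mm long, 12 mm wide, 10 mm high at the back half and 6 mm at the front half, lying on the bench; stiff, they do not spring. Origin: middle of the length, on the underside; x runs from the joined back end (x = -66 mm) to the points (x = +66 mm), z up. Grip across the 12 mm width, about x = -30 mm. Loose, about 20 g.
- flush_cutter: Small flush cutter with red grips, 122 mm long, 44 mm over the grips, 10 mm high, lying flat; closed, its hinge does not move. Origin: middle of the length, on the underside; x runs from the grips (from x = -61 mm) to the cutting head (18 mm wide, x = +23 to +61 mm), z up. Grip low across both grips, 44 mm at their widest, about x = -30 mm. Loose, about 60 g.
- inlay_thick: Inlay with the pocket of the thick screwdriver. Black plastic, 178 x 65 x 16 mm, from x = -59 to +119 mm. Origin: underside, mid finger trough, 3 mm above the bench; x runs along the pocket to its tip end, away from the robot; z up. Pocket 31 mm wide from x = -53 to +48 mm, then 16 mm wide to +113 mm. Tool in place: its x = -30 mm point over this origin, x axes parallel.
- inlay_slim: Inlay with the pocket of the slim screwdriver: 22 mm wide from x = -48 to +52 mm, then a slot 12 mm wide to +108 mm. Else as inlay_thick. In all four the grey pocket floor is 4 mm thick (7 mm above the bench), the black top 16 mm (19 mm above the bench), the walls slope: pockets are 4 mm wider all round at the top than the floor sizes given.
- inlay_tweezers: Inlay with the pocket of the tweezers: 22 mm wide from x = -41 to +30 mm, then tapering to 14 mm at its end at +101 mm. Else as inlay_thick. In all four the trough for the fingers, x = -23 to +23 mm, is open right across the inlay's width, down to the pocket floor.
- inlay_cutter: Inlay with the pocket of the flush cutter: 54 mm wide from x = -36 to +18 mm, tapering to 28 mm at +54 mm and on to its end at +96 mm. Else as inlay_thick. The four inlays lie side by side, 66 mm apart, in any order, in a fixed steel tray 190 x 276 mm, rim 17 mm high: let go there by opening only some 15 mm wider than the tool, to spare its neighbours.

How it is judged:
At the end, for the whole second after the job is handed in: Each of the four tools lies in its own inlay: its origin within 9 mm of its place along the pocket and 8 mm across it, its long axis within 0.12 rad of the pocket's (so level, too), working end away from the robot, down on the pocket floor within 3 mm, and at rest (x of inlay_thick in the frame of thick_screwdriver between -0.039 and -0.021 m and y of thick_screwdriver in the frame of inlay_thick between -0.008 and 0.008 m and z of thick_screwdriver in the frame of inlay_thick below 0.007 m and angle between the x axis of thick_screwdriver and the x axis of inlay_thick, either way round below 0.12 rad and linear speed of each of thick_screwdriver, tweezers, flush_cutter below 0.02 m/s and x of inlay_slim in the frame of slim_axis between -0.039 and -0.021 m and y of slim_axis in the frame of inlay_slim between -0.008 and 0.008 m and z of slim_axis in the frame of inlay_slim below 0.013 m and angle between the x axis of slim_axis and the x axis of inlay_slim, either way round below 0.12 rad and x of inlay_tweezers in the frame of tweezers between -0.039 and -0.021 m and y of tweezers in the frame of inlay_tweezers between -0.008 and 0.008 m and z of tweezers in the frame of inlay_tweezers below 0.007 m and angle between the x axis of tweezers and the x axis of inlay_tweezers, either way round below 0.12 rad and x of inlay_cutter in the frame of flush_cutter between -0.039 and -0.021 m and y of flush_cutter in the frame of inlay_cutter between -0.008 and 0.008 m and z of flush_cutter in the frame of inlay_cutter below 0.007 m and angle between the x axis of flush_cutter and the x axis of inlay_cutter, either way round below 0.12 rad); the robot touches nothing.
It also fails if it takes over 104 s, if anything falls off the work surface, if the arm or the gripper's body presses on something with over 40 N, if the wrist force passes 120 N, or if a joint passes its speed limit or range.

ROBOT

A 7-joint arm with a two-finger parallel gripper is mounted at the origin on a cart in front of the work surface, level with it; the furniture and walls round the work are solid. World frame = base frame: x ahead of the robot, y to its left, z up, the work surface at z = 0. Lengths are in m, angles in rad, forces in N, time in s.
With the tool pointing down it reaches from about 0.4 to 0.85 m from the base axis. Payload 4.5 kg.
Tool frame: the origin (TCP) lies at the very end of the fingers, on their centre line; the grasp point (between the pads) lies 19 mm behind it; z points along the fingers, y is the line along which they close (so a half turn about z gives the same grasp; the last joint's range is limited). The gripper opens to 88 mm and grips with 3 to 60 N. Pads are 18 mm wide; open, the fingers measure 123 mm over their backs; the gripper's body (75 mm by 187 mm) begins 45 mm behind the grasp point.
Start: joints at [1.181, 0.689, -0.195, 1.565, 0.157, 0.902, -0.215], TCP at [0.257, -0.57, 0.216] pointing down, gripper open.
Joint ranges: [-3.01, 3.01], [-0.46, 2.08], [-1.47, 1.51], [0.13, 2.56], [-1, 4.14], [0.04, 2.09], [-2.66, 2.66]. Speed limits (rad/s): [2.57, 2.57, 3.14, 3.14, 3.14, 3.14, 3.14].

INTERFACE

Orientations are given as a 3x3 rotation matrix whose columns are the frame's x, y, z axes.
In Python, from cell import env gives the robot as it stands. The module is installed in compiled form; this text tells all that it offers.
- The arm moves only by the tool play_rows, never from a script. Its argument "motion" is a list of rows, each a list of 7 numbers: the turn, a rotation vector about the tool's x, y, z in degrees, then the shift along the tool's x, y, z in mm, then the finger opening in mm, from 0 to 88.1. In form: [[ax, ay, az, dx, dy, dz, fingers], ...]. A call has 1 to 10 rows; each row is the pose to reach, as a shift and turn from the pose commanded when the call began, along the tool's axes at that moment; what a row does not reach only later rows make up. A row lasts 1/8 s, in which the tool goes at most 62.5 mm and 10.7 degrees, less where a joint would pass 70% of its speed; a pose out of reach is approached as far as the arm can. A call with a gripper value outside its range is refused whole. The fingers move at their own pace and stop on an object; "newtons" is the grip in N (left out, the last holds). Time passes only in rows, so rows that repeat a pose let the fingers close. It gives the time, the measured TCP pose, the force, the opening and the grip force at its end, in the units of the state.
- env.read_state(): the state, without advancing time (a new reading comes with each control period).
- env.get_image(name): name is "scene" or "top" or "wrist"; returns the picture (384x512x3 uint8, red, green, blue); there is no depth.
- env.camera_info(name): a dict with "camera_matrix" (3x3 intrinsics, pixels), "xyz" and "attitude" of the camera in the world. Camera axes: x right, y down, z forward; pixel columns grow to the right and rows downward; lengths in m; the calibration is good to about 2 mm. A picture is of the moment at which its call begins: read the wrist's pose just before it. camera_info takes no time and is no camera call; for the wrist camera it gives the pose at the moment of the call.
- env.close_job(): hands the job in; it is judged then, once.
Trained networks look in the newest picture that a camera, given by its name, has taken for a name from the list of things; names that differ only in an ending like _2 or _b are one class to them, and where a whole thing is asked for, a point or a joint stands for the part that bears it (a point fixed in the world has none). Each returns a list of dicts, best first, with "score" (0 to 1); they miss things now and then, are a little off and sometimes report something else, mostly with a low value. They report only what shows in the picture. A call takes as long as a camera call.
- env.cut_out(camera, target): "region" (384x512 bool, what is visible of it) and "xy" ([column, row] in pixels, amid what is visible of it).
The state is a dict: "time_s": time; "joint_positions": joint angles; "qvel": joint speeds; "tau": joint torques, N m; "tool_pos": TCP position; "tool_rot": TCP orientation; "wrist_force": force on the tool from outside, world axes, zero at the start; "ft_torque": the same for the moment, N m; "gripper_width": finger opening in m; "grasp_force": force on a finger pad.
Only numpy, scipy, OpenCV 4.12 (cv2) and the standard library are available. Lean on these libraries where they do the work, as an engineer would, in place of code of your own. Each camera call takes 0.05 s, during which the arm holds its last target. There are 200 camera calls.

## Working session

There is one attempt and no reset: what is moved stays moved. The work goes in short steps, Python scripts to look and compute and a tool call to move; the robot and the scene stay as the last step left them, time stands still between calls to the robot, and variables do not carry over. Pictures are saved under pics/ and viewed, at most 14 in all, crops included, and the job is handed in when it is done.

Besides the shell and the picture viewer there is one more tool, called as name([rows], argument=value, ...), one row to a line, values as JSON. play_rows: Moves the arm, as the interface text tells. Its arguments: {"type":"object","properties":{"motion":{"type":"array"},"newtons":{"type":"number"}},"required":["motion"]}

```bash
mkdir -p pics; cat > h.py <<'E'
from cell import env
import numpy as np, cv2
def snap(cam,fn):
    im=env.get_image(cam); cv2.imwrite('pics/'+fn,cv2.cvtColor(im,cv2.COLOR_RGB2BGR)); return im
def ray(cam,uv,z,info=None):
    i=info or env.camera_info(cam); K=np.array(i['camera_matrix']); R=np.array(i['attitude']); p=np.array(i['xyz'])
    d=R@np.linalg.solve(K,[uv[0],uv[1],1.]); return p+d*(z-p[2])/d[2]
E
python3 - <<'E'
from h import *
np.set_printoptions(precision=3,suppress=True)
s=env.read_state(); print(s['time_s'],s['tool_pos'],s['tool_rot'],s['gripper_width'])
for c in('scene','top','wrist'): i=env.camera_info(c);print(c,i)
a=snap('top','t0.png')
info=env.camera_info('top')
for n,z in [('thick_screwdriver',.01),('slim_axis',.006),('tweezers',.005),('flush_cutter',.005),('inlay_thick',.019),('inlay_slim',.019),('inlay_tweezers',.019),('inlay_cutter',.019)]:
    for r in env.cut_out('top',n)[:2]:
        m=r['region'].astype(np.uint8); ys,xs=np.nonzero(m)
        P=np.array([ray('top',(x,y),z,info)[:2] for x,y in zip(xs,ys)])
        c=P.mean(0); rect=cv2.minAreaRect((P*1000).astype(np.float32))
        print(n,round(r['score'],2),r['xy'],len(xs),c,rect)
    
E
```

```text
0.0 [ 0.257 -0.569  0.215] [[ 0.912  0.411 -0.001]
 [ 0.411 -0.912  0.002]
 [-0.    -0.002 -1.   ]] 0.08805386264279665
scene {'camera_matrix': array([[414.349,   0.   , 253.684],
       [  0.   , 414.349, 191.77 ],
       [  0.   ,   0.   ,   1.   ]]), 'xyz': array([0.028, 0.452, 0.533]), 'attitude': array([[-0.714, -0.378,  0.589],
       [-0.7  ,  0.406, -0.588],
       [-0.017, -0.832, -0.554]])}
top {'camera_matrix': array([[423.252,   0.   , 259.351],
       [  0.   , 423.252, 188.516],
       [  0.   ,   0.   ,   1.   ]]), 'xyz': array([ 0.296, -0.048,  1.044]), 'attitude': array([[ 0.025, -0.974,  0.225],
       [-1.   , -0.025,  0.003],
       [ 0.003, -0.225, -0.974]])}
wrist {'camera_matrix': array([[273.604,   0.   , 258.236],
       [  0.   , 273.604, 193.612],
       [  0.   ,   0.   ,   1.   ]]), 'xyz': array([ 0.335, -0.534,  0.384]), 'attitude': array([[ 0.411, -0.862, -0.297],
       [-0.912, -0.39 , -0.131],
       [-0.003,  0.324, -0.946]])}
thick_screwdriver 0.84 [160.4, 181.2] 236 [0.55  0.203] ((551.6761474609375, 200.83697509765625), (19.814311981201172, 91.49
[... 662 characters left out ...]
 -291.3869323730469), (69.86888122558594, 180.93231201171875), 82.40955352783203)
inlay_slim 0.85 [335.3, 194.9] 1853 [ 0.521 -0.225] ((522.752197265625, -225.45309448242188), (67.44892883300781, 182.1847686767578), 83.76029968261719)
inlay_tweezers 0.67 [307.1, 189.5] 1735 [ 0.529 -0.16 ] ((531.5755004882812, -160.34756469726562), (65.01270294189453, 178.2144317626953), 83.04131317138672)
inlay_cutter 0.79 [280.7, 187.7] 1831 [ 0.538 -0.095] ((539.7265014648438, -95.33424377441406), (64.98725128173828, 181.78359985351562), 82.79669952392578)
inlay_cutter 0.53 [152.8, 236.2] 10 [0.409 0.209] ((409.9076232910156, 207.86834716796875), (3.521895408630371, 14.993038177490234), 48.13774108886719)
```

```bash
python3 - <<'E'
from h import *
a=cv2.imread('pics/t0.png'); cv2.imwrite('pics/t0c.png',cv2.resize(a[130:290,110:410],None,fx=2.66,fy=2.66,interpolation=cv2.INTER_CUBIC))
E
```

```text
(no output)
```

View pics/t0c.png

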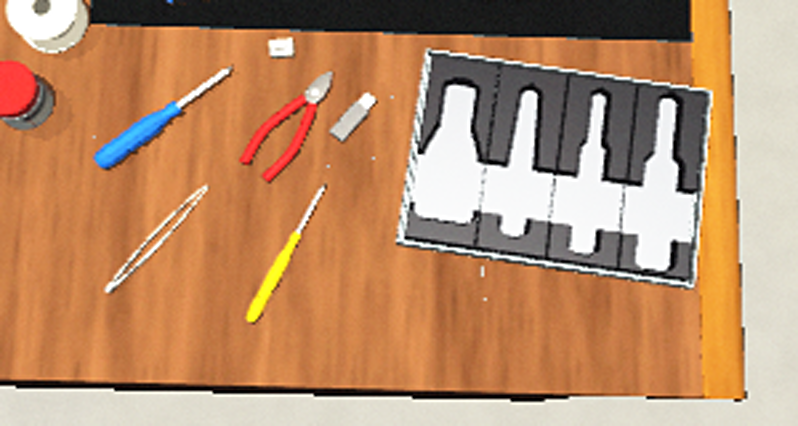

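```bash
cat >> h.py <<'E'
from scipy.spatial.transform import Rotation as Ro
np.set_printoptions(precision=4,suppress=True)
def plan(pos,yaw,s=None):
    "yaw in deg of tool x; returns row (deg, mm) from the measured pose"
    s=s or env.read_state(); R=np.array(s['tool_rot']); y=np.radians(yaw); c,n=np.cos(y),np.sin(y)
    T=np.array([[c,n,0],[n,-c,0],[0,0,-1]])
    rv=np.degrees(Ro.from_matrix(R.T@T).as_rotvec()); d=R.T@(np.array(pos)-s['tool_pos'])*1000
    r=np.round(np.r_[rv,d],1); print(r.tolist(),'rows',max(np.linalg.norm(d)/62.5,np.linalg.norm(rv)/10.7).round(1)); return r
E
python3 - <<'E'
from h import *
plan((.55,-.2,.27),-7)
E
```

```text
[-0.0, 0.0, 31.3, 419.1, -216.5, -54.2] rows 7.6
```

play_rows([
  [0,0,31.3,419,-216.5,-54,88],
  [0,0,31.3,419,-216.5,-54,88],
  [0,0,31.3,419,-216.5,-54,88],
  [0,0,31.3,419,-216.5,-54,88],
  [0,0,31.3,419,-216.5,-54,88],
  [0,0,31.3,419,-216.5,-54,88],
  [0,0,31.3,419,-216.5,-54,88],
  [0,0,31.3,419,-216.5,-54,88],
  [0,0,31.3,419,-216.5,-54,88],
  [0,0,31.3,419,-216.5,-54,88],
])

```text
time_s: 1.7
tool_pos: [0.5491, -0.2011, 0.2697]
tool_rot: [[0.992, -0.123, -0.001], [-0.123, -0.992, -0.001], [-0.001, 0.001, -1.0]]
wrist_force: [0.2, -0.0, -0.9]
gripper_width: 0.0882
grasp_force: 0.0
```

```bash
python3 - <<'E'
from h import *
s=env.read_state(); print(s['time_s'],s['tool_pos'],s['joint_positions'])
info=env.camera_info('wrist'); a=snap('wrist','w1.png')
import pickle; pickle.dump(info,open('w1.pkl','wb'))
for n in ['inlay_thick','inlay_slim','inlay_tweezers','inlay_cutter']:
    for r in env.cut_out('wrist',n)[:2]:
        ys,xs=np.nonzero(r['region'])
        P=np.array([ray('wrist',(x,y),.019,info)[:2] for x,y in zip(xs,ys)])
        print(n,round(r['score'],2),r['xy'],len(xs),cv2.minAreaRect((P*1000).astype(np.float32)))
plan((.46,.1,.27),-40,s)
E
```

```text
1.7 [ 0.5491 -0.2011  0.2697] [ 0.272   0.5702 -0.0008  1.6284  0.002   0.9437 -1.4241]
inlay_thick 0.97 [317.5, 165.5] 4562 ((519.1475830078125, -289.7291259765625), (67.03714752197266, 180.6256866455078), 82.68927764892578)
inlay_slim 0.63 [273.0, 160.9] 4620 ((526.5394287109375, -224.729248046875), (66.93866729736328, 179.0218505859375), 82.91356658935547)
inlay_tweezers 0.61 [232.0, 164.2] 4566 ((536.1441650390625, -160.372802734375), (66.19678497314453, 178.66897583007812), 82.77448272705078)
inlay_tweezers 0.38 [102.0, 161.0] 898 ((572.1149291992188, 51.14706802368164), (42.372283935546875, 117.68498229980469), 56.2951545715332)
inlay_cutter 0.77 [195.8, 162.0] 4712 ((543.3539428710938, -95.13121032714844), (68.63645935058594, 180.4117889404297), 82.92377471923828)
[0.1, 0.0, 32.9, -125.5, -287.9, -0.5] rows 5.0
```

View pics/w1.png

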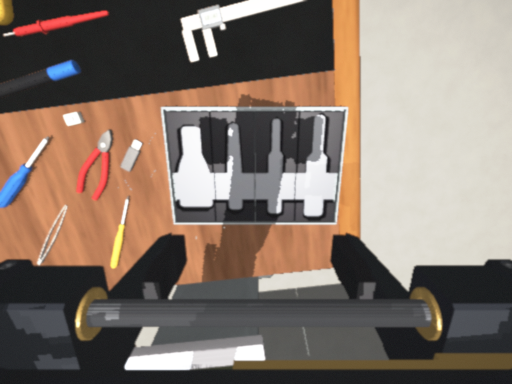

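```bash
python3 - <<'E'
from h import *
plan((.46,.15,.27),140)
E
```

```text
[-0.0, 0.0, -147.1, -132.2, -337.6, -0.3] rows 13.8
```

play_rows([
  [0,0,-147,-132,-337.5,0,88],
  [0,0,-147,-132,-337.5,0,88],
  [0,0,-147,-132,-337.5,0,88],
  [0,0,-147,-132,-337.5,0,88],
  [0,0,-147,-132,-337.5,0,88],
  [0,0,-147,-132,-337.5,0,88],
  [0,0,-147,-132,-337.5,0,88],
  [0,0,-147,-132,-337.5,0,88],
  [0,0,-147,-132,-337.5,0,88],
  [0,0,-147,-132,-337.5,0,88],
])

```text
time_s: 3.2
tool_pos: [0.4603, 0.1503, 0.2699]
tool_rot: [[-0.185, 0.983, 0.0], [0.983, 0.185, -0.0], [-0.0, 0.0, -1.0]]
wrist_force: [-0.6, 0.8, 0.3]
gripper_width: 0.088
grasp_force: 0.0
```

```bash
python3 - <<'E'
from h import *
s=env.read_state(); print(s['tool_pos'],s['joint_positions'])
plan((.46,.15,.27),140,s)
E
```

```text
[0.4603 0.1503 0.2699] [-0.0436  0.4708 -0.5545  1.8944  0.32    0.8647 -0.5732]
[0.0, 0.0, -39.3, -0.2, -0.4, -0.1] rows 3.7
```

play_rows([
  [0,0,-39.3,0,0,0,88],
  [0,0,-39.3,0,0,0,88],
  [0,0,-39.3,0,0,0,88],
  [0,0,-39.3,0,0,0,88],
  [0,0,-39.3,0,0,0,88],
])

```text
time_s: 3.82
tool_pos: [0.4603, 0.1503, 0.2697]
tool_rot: [[-0.761, 0.649, -0.0], [0.649, 0.761, -0.0], [0.0, -0.0, -1.0]]
wrist_force: [0.4, -0.0, -0.7]
gripper_width: 0.0879
grasp_force: 0.0
```

```bash
python3 - <<'E'
from h import *
import pickle
s=env.read_state(); print(s['time_s'],s['tool_pos'],s['joint_positions'])
info=env.camera_info('wrist'); a=snap('wrist','w2.png'); pickle.dump(info,open('w2.pkl','wb'))
for n,z in [('thick_screwdriver',.01),('slim_axis',.006),('tweezers',.005),('flush_cutter',.005),('inlay_thick',.019),('inlay_slim',.019),('inlay_tweezers',.019),('inlay_cutter',.019)]:
    for r in env.cut_out('wrist',n)[:2]:
        ys,xs=np.nonzero(r['region'])
        P=np.array([ray('wrist',(x,y),z,info)[:2] for x,y in zip(xs,ys)])
        print(n,round(r['score'],2),r['xy'],len(xs),P.mean(0),cv2.minAreaRect((P*1000).astype(np.float32)))
E
```

```text
3.825 [0.4603 0.1503 0.2697] [ 0.0754  0.5097 -0.7499  1.8889  0.434   0.9122 -0.0188]
thick_screwdriver 0.72 [313.5, 177.0] 745 [0.5588 0.1961] ((570.8324584960938, 180.59228515625), (20.620075225830078, 151.86962890625), 38.4694938659668)
tweezers 0.53 [269.9, 97.9] 42 [0.4082 0.218 ] ((408.250244140625, 217.7197265625), (6.016912460327148, 12.842637062072754), 50.4173469543457)
flush_cutter 0.96 [260.9, 227.8] 703 [0.5636 0.0622] ((567.2158203125, 56.396968841552734), (45.025691986083984, 122.46612548828125), 50.281776428222656)
flush_cutter 0.69 [203.4, 169.8] 387 [0.4219 0.0684] ((436.9762268066406, 61.387237548828125), (12.666908264160156, 126.69400024414062), 63.892417907714844)
inlay_thick 0.61 [139.3, 346.9] 141 [ 0.5981 -0.2811] ((601.5068359375, -282.2397155761719), (22.972896575927734, 47.250144958496094), 27.636674880981445)
inlay_slim 0.85 [146.6, 329.6] 648 [ 0.5543 -0.222 ] ((526.0047607421875, -220.59967041015625), (64.34075927734375, 181.3012237548828), 81.76878356933594)
inlay_slim 0.75 [268.1, 101.3] 22 [0.4082 0.2171] ((407.88897705078125, 217.3467254638672), (2.9181067943573, 9.64917278289795), 50.21414566040039)
inlay_tweezers 0.84 [128.8, 263.6] 517 [ 0.4872 -0.1528] ((533.9306030273438, -154.8566131591797), (70.52961730957031, 182.3130645751953), 83.8448486328125)
inlay_tweezers 0.65 [203.0, 169.8] 328 [0.4181 0.0741] ((420.3843688964844, 72.40099334716797), (12.156771659851074, 86.67080688476562), 62.60454559326172)
inlay_cutter 0.97 [194.8, 281.8] 1351 [ 0.5569 -0.0858] ((534.8953857421875, -88.58497619628906), (70.7525634765625, 167.69676208496094), 82.74649810791016)
```

View pics/w2.png

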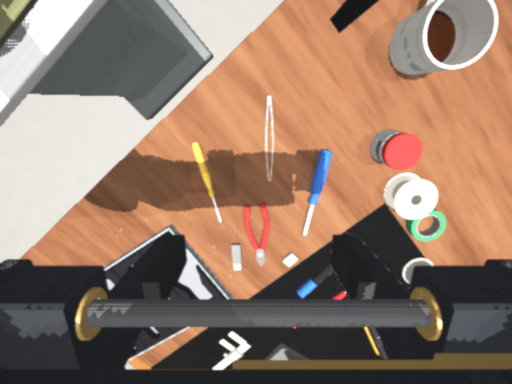

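```bash
cat > seg.py <<'E'
from h import *
import pickle
a=cv2.imread('pics/w2.png'); info=pickle.load(open('w2.pkl','rb')); hsv=cv2.cvtColor(a,cv2.COLOR_BGR2HSV)
def go(n,m,box,z,ref,name=''):
    mm=np.zeros(m.shape,bool); x0,y0,x1,y1=box; mm[y0:y1,x0:x1]=m[y0:y1,x0:x1]
    ys,xs=np.nonzero(mm); P=np.array([ray('wrist',(x,y),z,info)[:2] for x,y in zip(xs,ys)])
    c=P.mean(0); u=np.linalg.svd(P-c,full_matrices=False)[2][0]; u=u if u[0]>0 else -u
    t=(P-c)@u; w=(P-c)@np.array([-u[1],u[0]])
    print(n,len(xs),'yaw',np.degrees(np.arctan2(u[1],u[0])).round(1),'len',np.ptp(t).round(4),'wid',np.ptp(w).round(4),'g0',(c+u*(t.min()+ref)),'g1',(c+u*t.max()),'mid w',(w.max()+w.min())/2)
H,S,V=[hsv[...,i].astype(int) for i in range(3)]
go('thick handle',(H>95)&(H<125)&(S>120)&(V>60),(290,130,345,225),.01,.048)
go('slim handle',(H>20)&(H<35)&(S>170)&(V>120),(185,130,232,205),.006,.043)
go('tweezers',(S<70)&(V>110),(255,90,285,187),.006,.0365)
go('cutter grips',((H<5)|(H>174))&(S>170)&(V>90),(240,198,275,256),.006,.031)
go('cutter all',(((H<5)|(H>174))&(S>170)&(V>90))|((S<60)&(V>100)&(np.arange(384)[:,None]>240)),(240,198,270,270),.006,.031)
A=(402,151);B=(115.6,163.)
ti=env.camera_info('top')
for h in(.03,.05,.07,.09): print(h,ray('wrist',A,h,info)[:2],ray('top',B,h,ti)[:2])
b=cv2.resize(a[85:275,180:345],None,fx=3,fy=3,interpolation=cv2.INTER_CUBIC); cv2.imwrite('pics/w2c.png',b)
E
python3 seg.py
```

```text
thick handle 547 yaw -50.9 len 0.0915 wid 0.0188 g0 [0.5533 0.2019] g1 [0.5807 0.1682] mid w 0.00011358296771143885seg.py:7: RuntimeWarning: Mean of empty slice.
  c=P.mean(0); u=np.linalg.svd(P-c,full_matrices=False)[2][0]; u=u if u[0]>0 else -u
  ret = ret.dtype.type(ret / rcount)
Traceback (most recent call last):
  File "seg.py", line 12, in <module>
    go('slim handle',(H>20)&(H<35)&(S>170)&(V>120),(185,130,232,205),.006,.043)
    ~~^^^^^^^^^^^^^^^^^^^^^^^^^^^^^^^^^^^^^^^^^^^^^^^^^^^^^^^^^^^^^^^^^^^^^^^^^
  File "seg.py", line 7, in go
    c=P.mean(0); u=np.linalg.svd(P-c,full_matrices=False)[2][0]; u=u if u[0]>0 else -u
                   ~~~~~~~~~~~~~^^^^^^^^^^^^^^^^^^^^^^^^^
numpy.linalg.LinAlgError: 1-dimensional array given. Array must be at least two-dimensional
```

```bash
sed -i 's/(H>20)&(H<35)&(S>170)&(V>120)/(H>17)\&(H<40)\&(S>185)\&(V>80)/' seg.py; sed -i "s/^go('thick/print(hsv[165,196:208].tolist(),hsv[225,240:250].tolist(),hsv[140,263:276].tolist())\n&/" seg.py; sed -i "s/    c=P.mean/    if len(P)<9: print(n,'none'); return\n&/" seg.py; python3 seg.py
```

```text
[[12, 129, 117], [15, 136, 131], [19, 154, 167], [21, 166, 207], [22, 166, 224], [22, 167, 228], [21, 168, 222], [21, 169, 210], [21, 169, 192], [20, 161, 166], [17, 144, 140], [14, 130, 122]] [[11, 131, 216], [11, 132, 217], [11, 133, 217], [10, 137, 217], [6, 153, 235], [2, 161, 253], [0, 154, 255], [0, 152, 255], [0, 157, 255], [1, 167, 249]] [[12, 127, 228], [13, 99, 232], [16, 34, 248], [19, 14, 253], [15, 69, 243], [13, 124, 232], [13, 126, 232], [12, 120, 230], [13, 87, 229], [17, 44, 244], [17, 37, 251], [15, 90, 244], [13, 120, 238]]
thick handle 547 yaw -50.9 len 0.0915 wid 0.0188 g0 [0.5533 0.2019] g1 [0.5807 0.1682] mid w 0.00011358296771143885
slim handle none
tweezers 357 yaw -39.4 len 0.1316 wid 0.0127 g0 [0.4303 0.1994] g1 [0.5038 0.139 ] mid w -0.000245009473534417
cutter grips 46 yaw -38.4 len 0.0804 wid 0.0386 g0 [0.5465 0.0757] g1 [0.5852 0.045 ] mid w -5.0680214610052815e-05
cutter all 195 yaw -41.5 len 0.1294 wid 0.0486 g0 [0.5458 0.0757] g1 [0.6195 0.0105] mid w -0.004842879793023136
0.03 [0.5923 0.3231] [0.5861 0.3147]
0.05 [0.5827 0.3174] [0.5803 0.3076]
0.07 [0.5732 0.3116] [0.5746 0.3004]
0.09 [0.5636 0.3059] [0.5689 0.2933]
```

View pics/w2c.png

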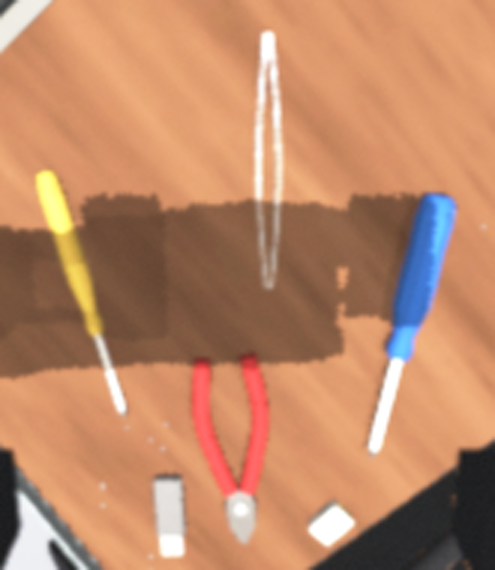

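```bash
sed -i 's/(S>185)&(V>80)/(S>145)\&(V>100)/; s/(S>170)/(S>145)/g' seg.py; python3 seg.py | grep -v '\[\['; python3 - <<'E'
from h import *
for nm in('w1','w2'):pass
import pickle
# inlay frames from w1 (yaw -7): colour check of pocket floor per inlay
a=cv2.imread('pics/w1.png'); info=pickle.load(open('w1.pkl','rb'))
hsv=cv2.cvtColor(a,cv2.COLOR_BGR2HSV)
# tray outer rim: bright pixels outline
g=a.min(2); m=np.zeros(g.shape,np.uint8); m[100:232,155:355]=(g[100:232,155:355]>150)
n,l,st,_=cv2.connectedComponentsWithStats(m)
k=1+st[1:,4].argmax(); print(st[k])
ys,xs=np.nonzero(l==k); P=np.array([ray('wrist',(x,y),.017,info)[:2] for x,y in zip(xs,ys)])
print(cv2.minAreaRect((P*1000).astype(np.float32)))
E
```

```text
thick handle 547 yaw -50.9 len 0.0915 wid 0.0188 g0 [0.5533 0.2019] g1 [0.5807 0.1682] mid w 0.00011358296771143885
slim handle 288 yaw -28.6 len 0.0925 wid 0.0144 g0 [0.4182 0.0709] g1 [0.4617 0.0473] mid w -0.000669104186825979
tweezers 357 yaw -39.4 len 0.1316 wid 0.0127 g0 [0.4303 0.1994] g1 [0.5038 0.139 ] mid w -0.000245009473534417
cutter grips 518 yaw -34.8 len 0.0891 wid 0.0431 g0 [0.5442 0.0756] g1 [0.5919 0.0424] mid w -6.601528051608171e-05
cutter all 667 yaw -39.5 len 0.1298 wid 0.0539 g0 [0.5443 0.0761] g1 [0.6205 0.0133] mid w -0.005044333416379377
0.03 [0.5923 0.3231] [0.5861 0.3147]
0.05 [0.5827 0.3174] [0.5803 0.3076]
0.07 [0.5732 0.3116] [0.5746 0.3004]
0.09 [0.5636 0.3059] [0.5689 0.2933]
[ 172  126   62   81 2909]
((541.0269775390625, -110.67414855957031), (95.27910614013672, 132.06866455078125), 74.6928482055664)
```

```bash
cat > p.py <<'E'
from h import *
import sys
G=dict(thick=(.555,.200,129),slim=(.420,.068,152),tw=(.432,.197,140.6),cut=(.546,.073,140.5))
O=dict(cut=(.511,-.0891),tw=(.5028,-.1546),slim=(.4946,-.2200),thick=(.4864,-.2855))
s=env.read_state(); print(s['time_s'],s['tool_pos'],s['gripper_width'],s['grasp_force'],s['wrist_force'])
for a in sys.argv[1:]:
    k,n,z=a.split(':')
    x,y,w=G[n] if k=='g' else (*O[n],172.85)
    print(a,end=' '); plan((x,y,float(z)),w,s)
E
python3 p.py g:tw:.06 g:tw:.002
```

```text
4.275 [0.4601 0.1511 0.2698] 0.08776566651328258 0.0 [-0.28   -0.6709 -0.4289]
g:tw:.06 [-0.0, 0.0, -0.9, 51.2, 16.8, 209.8] rows 3.5
g:tw:.002 [-0.0, 0.0, -0.9, 51.2, 16.8, 267.8] rows 4.4
```

play_rows([
  [0,0,-0.9,51,17,210,50],
  [0,0,-0.9,51,17,210,50],
  [0,0,-0.9,51,17,210,50],
  [0,0,-0.9,51,17,210,50],
  [0,0,-0.9,51,17,240,50],
  [0,0,-0.9,51,17,267.5,50],
  [0,0,-0.9,51,17,267.5,50],
  [0,0,-0.9,51,17,267.5,0],
  [0,0,-0.9,51,17,267.5,0],
  [0,0,-0.9,51,17,267.5,0],
], newtons=20)

```text
time_s: 5.52
tool_pos: [0.4328, 0.1971, 0.0031]
tool_rot: [[-0.772, 0.635, 0.001], [0.635, 0.772, 0.001], [-0.0, 0.002, -1.0]]
wrist_force: [0.0, -0.2, -0.5]
gripper_width: 0.0221
grasp_force: 0.0
```

```bash
python3 p.py p:tw:.1 p:tw:.04 
```

```text
5.525 [0.4328 0.1971 0.0031] 0.022117188855001257 0.0 [ 0.0333 -0.2424 -0.4572]
p:tw:.1 [0.1, 0.0, -32.3, -277.4, -227.1, -97.2] rows 5.9
p:tw:.04 [0.1, 0.0, -32.3, -277.4, -227.2, -37.2] rows 5.8
```

play_rows([
  [0,0,0,0,0,0,0],
  [0,0,0,0,0,0,0],
  [0,0,0,0,0,0,0],
  [0,0,0,0,0,-60,0],
  [0,0,0,0,0,-100,0],
])

```text
time_s: 6.15
tool_pos: [0.432, 0.1969, 0.1038]
tool_rot: [[-0.773, 0.634, -0.001], [0.634, 0.773, 0.0], [0.0, -0.0, -1.0]]
wrist_force: [1.0, 0.3, -0.9]
gripper_width: 0.0007
grasp_force: 0.0
```

```bash
python3 p.py p:tw:.1 p:tw:.04;python3 - <<'E'
from h import *
snap('wrist','w3.png')
E
```

```text
6.15 [0.432  0.1969 0.1038] 0.0006511172648487855 0.0 [ 0.9655  0.257  -0.9148]
p:tw:.1 [-0.0, -0.0, -32.2, -277.7, -226.9, 3.7] rows 5.7
p:tw:.04 [-0.0, -0.0, -32.2, -277.7, -226.8, 63.7] rows 5.8
```

View pics/w3.png

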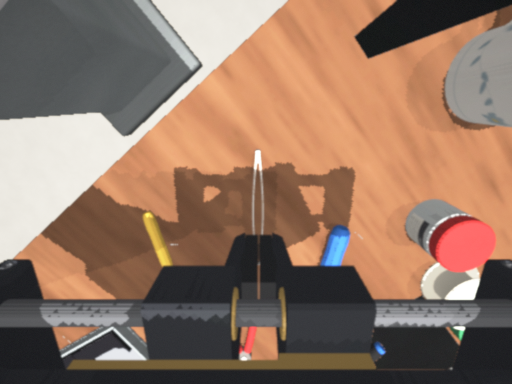

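```bash
python3 - <<'E'
from h import *
for uv in[(258,152),(252,190),(264,190),(253,230),(263,230)]:
    for z in(.005,.1): print(uv,z,ray('wrist',uv,z))
s=env.read_state();R=np.array(s['tool_rot']);print(s['tool_pos'],R[:,0])
i=env.camera_info('wrist');print(R.T@(i['xyz']-s['tool_pos']))
a=cv2.imread('pics/w3.png')
cv2.imwrite('pics/w3c.png',cv2.resize(a[140:380,160:360],None,fx=2.5,fy=2.5,interpolation=cv2.INTER_CUBIC))
E
```

```text
(258, 152) 0.005 [0.4079 0.2215 0.005 ]
(258, 152) 0.1 [0.3942 0.2322 0.1   ]
(252, 190) 0.005 [0.4348 0.1914 0.005 ]
(252, 190) 0.1 [0.4116 0.2125 0.1   ]
(264, 190) 0.005 [0.4428 0.201  0.005 ]
(264, 190) 0.1 [0.4168 0.2188 0.1   ]
(253, 230) 0.005 [0.4711 0.1625 0.005 ]
(253, 230) 0.1 [0.4352 0.1938 0.1   ]
(263, 230) 0.005 [0.4781 0.171  0.005 ]
(263, 230) 0.1 [0.4398 0.1993 0.1   ]
[0.4338 0.1981 0.1074] [-0.7728  0.6346 -0.0018]
[ 0.0843  0.0011 -0.1693]
```

View pics/w3c.png

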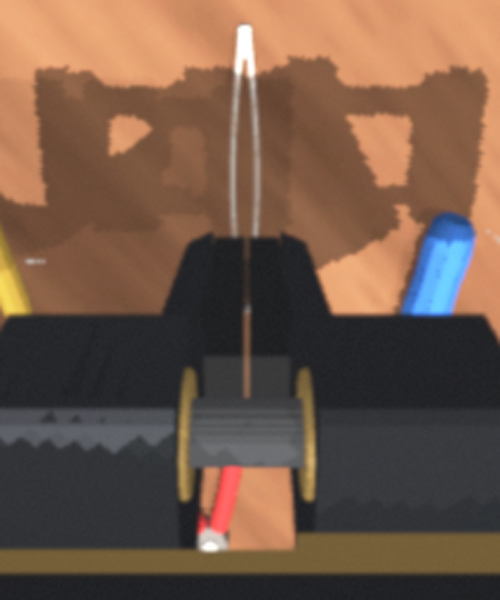

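play_rows([
  [0,0,0,0,0,60,30],
  [0,0,0,0,0,60,30],
  [0,0,0,0,0,60,30],
  [0,0,0,0,0,90,30],
  [0,0,0,0,0,102,30],
  [0,0,0,0,0,102,30],
  [0,0,0,0,0,102,8],
  [0,0,0,0,0,102,8],
  [0,0,0,0,0,102,8],
  [0,0,0,0,0,102,8],
], newtons=25)

```text
time_s: 7.45
tool_pos: [0.4324, 0.197, 0.0005]
tool_rot: [[-0.773, 0.635, 0.0], [0.635, 0.773, 0.0], [-0.0, 0.0, -1.0]]
wrist_force: [-0.9, -0.3, 0.1]
gripper_width: 0.0081
grasp_force: 0.0
```

```bash
python3 p.py p:tw:.1
```

```text
7.45 [0.4324 0.197  0.0005] 0.008124960459074697 0.0 [-0.8971 -0.2994  0.1438]
p:tw:.1 [0.0, 0.0, -32.2, -277.6, -226.9, -99.5] rows 6.0
```

```bash
python3 - <<'E'
from h import *
snap('wrist','w4.png'); snap('scene','s4.png')
b=cv2.imread('pics/w4.png'); c=cv2.imread('pics/s4.png')
i=env.camera_info('scene');K=np.array(i['camera_matrix']);p=np.array(i['attitude']).T@(np.array([.432,.197,.01])-i['xyz']);uv=K@p/p[2];print(uv)
x,y=uv[:2].astype(int);x=min(max(x,75),437);y=min(max(y,75),309)
cv2.imwrite('pics/m4.png',np.hstack([cv2.resize(b[100:300,180:340],(480,600)),cv2.resize(c[y-75:y+75,x-40:x+40],(320,600))]))
E
```

```text
[191.9374 301.206    1.    ]
```

View pics/m4.png

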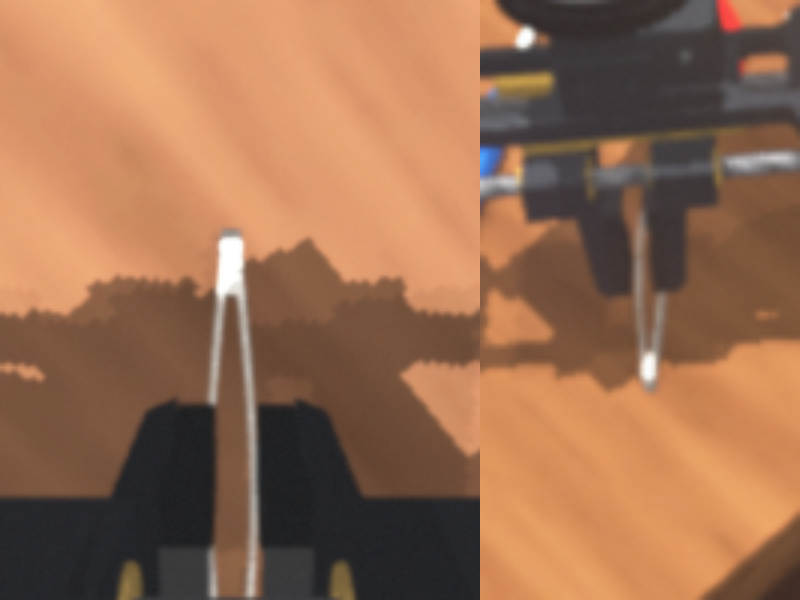

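play_rows([
  [0,0,0,0,0,0,0],
  [0,0,0,0,0,0,0],
  [0,0,0,0,0,0,0],
], newtons=30)

```text
time_s: 7.92
tool_pos: [0.4322, 0.197, 0.0003]
tool_rot: [[-0.773, 0.635, -0.0], [0.635, 0.773, -0.0], [-0.0, -0.0, -1.0]]
wrist_force: [-0.4, -1.2, -0.5]
gripper_width: 0.0005
grasp_force: 0.0
```

```bash
python3 - <<'E'
from h import *
snap('wrist','w5.png'); snap('scene','s5.png')
b=cv2.imread('pics/w5.png'); c=cv2.imread('pics/s5.png')
cv2.imwrite('pics/m5.png',np.hstack([cv2.resize(b[100:300,180:340],(480,600)),cv2.resize(c[210:360,150:230],(320,600))]))
E
```

```text
(no output)
```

View pics/m5.png

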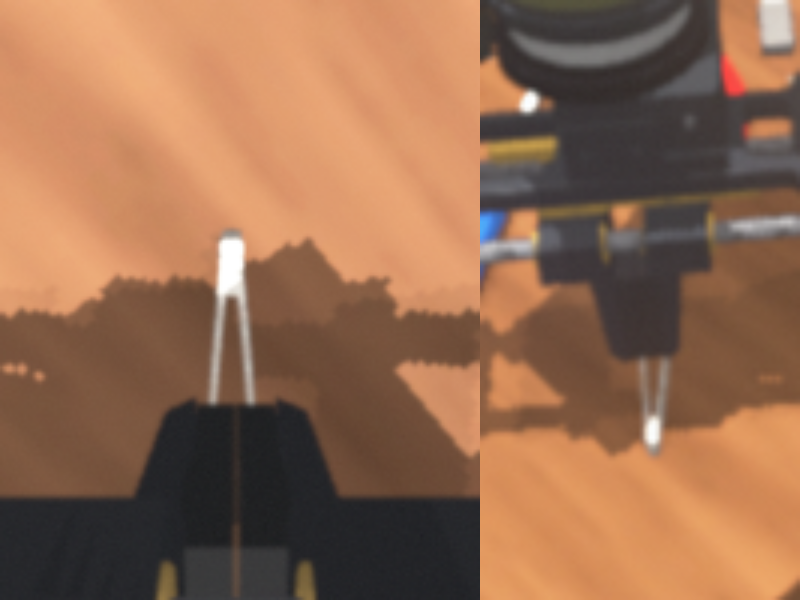

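```bash
python3 - <<'E'
from h import *
s=env.read_state();R=np.array(s['tool_rot']);t=np.array(s['tool_pos'])
for cam in('scene','wrist'):
  i=env.camera_info(cam);K=np.array(i['camera_matrix']);A=np.array(i['attitude'])
  for dx in(.009,0,-.009):
    for h in(0,.005,.01,.015,.02,.03):
      o=[]
      for dy in(-.0175,0,.0175):
        p=A.T@(t+R@np.array([dx,dy,-h])-i['xyz']); o+=(K@p/p[2])[:2].round(1).tolist()
      print(cam,dx,h,o)
E
```

```text
scene 0.009 0 [203.1, 308.4, 192.4, 309.4, 181.6, 310.5]
scene 0.009 0.005 [202.9, 306.3, 192.1, 307.4, 181.2, 308.4]
scene 0.009 0.01 [202.6, 304.2, 191.8, 305.3, 180.9, 306.3]
scene 0.009 0.015 [202.4, 302.1, 191.4, 303.2, 180.5, 304.2]
scene 0.009 0.02 [202.1, 300.0, 191.1, 301.0, 180.1, 302.1]
scene 0.009 0.03 [201.5, 295.7, 190.5, 296.7, 179.4, 297.8]
scene 0 0 [203.1, 304.1, 192.5, 305.2, 181.8, 306.2]
scene 0 0.005 [202.8, 302.1, 192.2, 303.1, 181.4, 304.1]
scene 0 0.01 [202.6, 300.0, 191.8, 301.0, 181.1, 302.0]
scene 0 0.015 [202.3, 297.9, 191.5, 298.9, 180.7, 299.9]
scene 0 0.02 [202.1, 295.8, 191.2, 296.8, 180.4, 297.8]
scene 0 0.03 [201.5, 291.5, 190.6, 292.5, 179.6, 293.5]
scene -0.009 0 [203.1, 300.0, 192.5, 301.0, 182.0, 302.0]
scene -0.009 0.005 [202.8, 297.9, 192.2, 298.9, 181.6, 299.9]
scene -0.009 0.01 [202.6, 295.8, 191.9, 296.8, 181.3, 297.8]
scene -0.009 0.015 [202.3, 293.7, 191.6, 294.7, 180.9, 295.7]
scene -0.009 0.02 [202.0, 291.6, 191.3, 292.6, 180.6, 293.6]
scene -0.009 0.03 [201.5, 287.3, 190.7, 288.3, 179.9, 289.3]
wrist 0.009 0 [230.4, 217.8, 256.4, 217.8
[... 317 characters left out ...]

wrist 0 0 [230.9, 229.9, 256.4, 229.9, 281.9, 229.9]
wrist 0 0.005 [230.2, 233.2, 256.4, 233.2, 282.6, 233.2]
wrist 0 0.01 [229.4, 236.8, 256.3, 236.8, 283.2, 236.8]
wrist 0 0.015 [228.6, 240.5, 256.3, 240.5, 283.9, 240.5]
wrist 0 0.02 [227.8, 244.5, 256.2, 244.5, 284.6, 244.4]
wrist 0 0.03 [226.0, 253.1, 256.1, 253.1, 286.2, 253.0]
wrist -0.009 0 [231.3, 241.6, 256.4, 241.5, 281.6, 241.5]
wrist -0.009 0.005 [230.6, 245.2, 256.4, 245.2, 282.2, 245.1]
wrist -0.009 0.01 [229.9, 249.0, 256.3, 249.0, 282.8, 248.9]
wrist -0.009 0.015 [229.1, 253.0, 256.3, 253.0, 283.5, 252.9]
wrist -0.009 0.02 [228.3, 257.2, 256.3, 257.2, 284.2, 257.2]
wrist -0.009 0.03 [226.6, 266.4, 256.2, 266.4, 285.7, 266.3]
```

play_rows([
  [0,0,0,0,0,0,36],
  [0,0,0,0,0,0,36],
  [0,0,0,0,0,0,36],
  [0,0,0,0,0,0,36],
  [0,0,0,0,0,4,36],
  [0,0,0,0,0,8,36],
  [0,0,0,0,0,8,36],
])

```text
time_s: 8.9
tool_pos: [0.432, 0.1969, -0.0081]
tool_rot: [[-0.773, 0.634, -0.0], [0.634, 0.773, -0.001], [-0.0, -0.001, -1.0]]
wrist_force: [-0.3, -0.3, -0.5]
gripper_width: 0.0357
grasp_force: 0.0
```

play_rows([
  [0,0,0,0,0,2,36],
  [0,0,0,0,0,4,36],
  [0,0,0,0,0,5,36],
  [0,0,0,0,0,5,36],
])

```text
time_s: 9.4
tool_pos: [0.4322, 0.197, -0.0128]
tool_rot: [[-0.773, 0.634, -0.0], [0.634, 0.773, -0.0], [-0.0, -0.0, -1.0]]
wrist_force: [0.4, 0.1, 0.6]
gripper_width: 0.0361
grasp_force: 0.0
```

play_rows([
  [0,0,0,0,0,1,36],
  [0,0,0,0,0,2,36],
  [0,0,0,0,0,3,36],
  [0,0,0,0,0,3,36],
])

```text
time_s: 9.9
tool_pos: [0.4322, 0.197, -0.0158]
tool_rot: [[-0.773, 0.634, -0.0], [0.634, 0.773, -0.0], [-0.0, -0.0, -1.0]]
wrist_force: [-0.5, -0.5, 0.2]
gripper_width: 0.0361
grasp_force: 0.0
```

play_rows([
  [0,0,0,0,0,1,36],
  [0,0,0,0,0,2,36],
  [0,0,0,0,0,2,36],
])

```text
time_s: 10.28
tool_pos: [0.4322, 0.197, -0.0178]
tool_rot: [[-0.773, 0.634, -0.0], [0.634, 0.773, -0.0], [-0.0, -0.0, -1.0]]
wrist_force: [-0.5, 0.2, -1.0]
gripper_width: 0.0358
grasp_force: 0.0
```

play_rows([
  [0,0,0,0,0,1,36],
  [0,0,0,0,0,1,36],
])

```text
time_s: 10.52
tool_pos: [0.4322, 0.197, -0.0188]
tool_rot: [[-0.773, 0.635, -0.0], [0.635, 0.773, -0.0], [-0.0, -0.0, -1.0]]
wrist_force: [-0.0, -0.1, -0.1]
gripper_width: 0.0358
grasp_force: 0.0
```

play_rows([
  [0,0,0,0,0,1,36],
  [0,0,0,0,0,1,36],
])

```text
time_s: 10.78
tool_pos: [0.4322, 0.197, -0.0198]
tool_rot: [[-0.773, 0.634, -0.0], [0.634, 0.773, -0.0], [-0.0, -0.0, -1.0]]
wrist_force: [0.3, -0.7, 0.1]
gripper_width: 0.036
grasp_force: 0.0
```

play_rows([
  [0,0,0,0,0,1,36],
  [0,0,0,0,0,1,36],
])

```text
time_s: 11.02
tool_pos: [0.4322, 0.197, -0.0208]
tool_rot: [[-0.773, 0.634, 0.0], [0.634, 0.773, -0.0], [-0.0, -0.0, -1.0]]
wrist_force: [0.4, -0.8, -0.4]
gripper_width: 0.0359
grasp_force: 0.0
```

play_rows([
  [0,0,0,0,0,1,36],
  [0,0,0,0,0,1,36],
])

```text
time_s: 11.28
tool_pos: [0.4322, 0.1969, -0.0218]
tool_rot: [[-0.773, 0.635, -0.0], [0.635, 0.773, -0.0], [-0.0, -0.0, -1.0]]
wrist_force: [0.0, -0.1, 0.4]
gripper_width: 0.036
grasp_force: 0.0
```

play_rows([
  [0,0,0,0,0,0,6],
  [0,0,0,0,0,0,6],
  [0,0,0,0,0,0,6],
  [0,0,0,0,0,0,6],
  [0,0,0,0,0,0,6],
], newtons=20)

```text
time_s: 11.9
tool_pos: [0.4323, 0.1969, -0.0217]
tool_rot: [[-0.773, 0.635, 0.0], [0.635, 0.773, -0.0], [-0.0, -0.0, -1.0]]
wrist_force: [0.6, 0.0, 0.4]
gripper_width: 0.0097
grasp_force: 20.0
```

```bash
python3 p.py p:tw:.06 p:tw:.02 p:tw:-.0145
```

```text
11.9 [ 0.4323  0.1969 -0.0217] 0.009668217748092739 19.98757788736839 [0.6219 0.0121 0.4376]
p:tw:.06 [-0.0, 0.0, -32.2, -277.6, -226.9, -81.7] rows 5.9
p:tw:.02 [-0.0, 0.0, -32.2, -277.6, -226.9, -41.7] rows 5.8
p:tw:-.0145 [-0.0, 0.0, -32.2, -277.6, -226.9, -7.2] rows 5.7
```

play_rows([
  [0,0,0,0,0,-40,6],
  [0,0,0,0,0,-80,6],
  [0,0,-32.2,-277.5,-227,-82,6],
  [0,0,-32.2,-277.5,-227,-82,6],
  [0,0,-32.2,-277.5,-227,-82,6],
  [0,0,-32.2,-277.5,-227,-82,6],
  [0,0,-32.2,-277.5,-227,-82,6],
  [0,0,-32.2,-277.5,-227,-82,6],
  [0,0,-32.2,-277.5,-227,-42,6],
  [0,0,-32.2,-277.5,-227,-42,6],
])

```text
time_s: 13.15
tool_pos: [0.5004, -0.1551, 0.0185]
tool_rot: [[-0.992, 0.126, -0.005], [0.126, 0.992, 0.0], [0.005, -0.0, -1.0]]
wrist_force: [0.2, 0.2, 0.6]
gripper_width: 0.01
grasp_force: 20.0
```

```bash
python3 p.py p:tw:.02 p:tw:-.0145; python3 - <<'E'
from h import *
import pickle
i=env.camera_info('wrist');snap('wrist','w6.png');pickle.dump(i,open('w6.pkl','wb'))
K=np.array(i['camera_matrix']);A=np.array(i['attitude'])
a=cv2.imread('pics/w6.png')
c,n=np.cos(np.radians(-7.15)),np.sin(np.radians(-7.15))
for nm,(x,y) in dict(cut=(.511,-.0891),tw=(.5028,-.1546),slim=(.4946,-.2200),thick=(.4864,-.2855)).items():
    q=[]
    for u,v in[(-59,-32.5),(119,-32.5),(119,32.5),(-59,32.5)]:
        P=np.array([x+(u*c-v*n)/1000,y+(u*n+v*c)/1000,.019]);p=A.T@(P-i['xyz']);q.append((K@p/p[2])[:2] if p[2]>0 else (0,0))
    cv2.polylines(a,[np.array(q).astype(np.int32)],True,(0,255,0),1)
cv2.imwrite('pics/w6o.png',a)
E
```

```text
13.15 [ 0.5004 -0.1551  0.0185] 0.009965217704063285 19.987161773897242 [0.2063 0.1722 0.5616]
p:tw:.02 [-0.0, -0.3, -0.1, -2.3, 0.8, -1.5] rows 0.0
p:tw:-.0145 [-0.0, -0.3, -0.1, -2.5, 0.8, 33.0] rows 0.5
```

View pics/w6o.png

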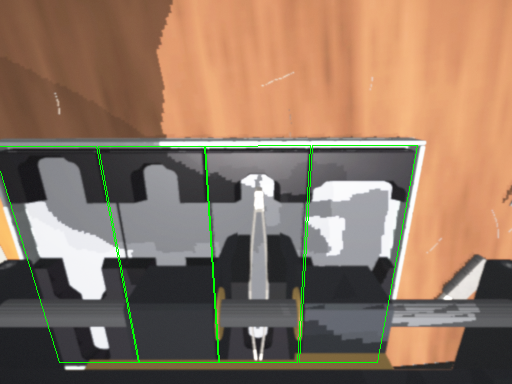

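```bash
python3 - <<'E'
from h import *
import pickle
i=pickle.load(open('w6.pkl','rb')); t=np.array([.5028,-.1551,.0197])
u=np.array([-.992,.126,0])
P=ray('wrist',(258,176),.048,i);print(P,(P-t)@u)
for r in(170,172,175): 
    P=ray('wrist',(258,r),.019,i);print(r,(P-[.5028,-.1546,0])@u)
a=cv2.imread('pics/w6.png');print(a[165:190,258].max(1),a[165:190,250].max(1))
E
```

```text
[ 0.4554 -0.1488  0.048 ] 0.04776767911366815
170 0.04387718583667703
172 0.04257266003766386
175 0.04060406378774932
[143 140 139 136 131 129 127 121 120 163 181 169 159 157 156 158 167 167
 159 159 165 155 143 140 143] [143 140 135 132 130 129 128 121 117 189 248 253 254 253 253 253 253 253
 253 251 220 174 159 155 154]
```

play_rows([
  [0,-0.2,0,-1,0.5,0,6],
  [0,-0.2,0,-1,0.5,15,6],
  [0,-0.2,0,-1,0.5,28,6],
  [0,-0.2,0,-1,0.5,32,6],
  [0,-0.2,0,-1,0.5,32,6],
])

```text
time_s: 13.82
tool_pos: [0.5038, -0.1539, -0.0116]
tool_rot: [[-0.992, 0.125, 0.003], [0.125, 0.992, -0.0], [-0.003, -0.0, -1.0]]
wrist_force: [-0.1, -0.5, -0.7]
gripper_width: 0.0094
grasp_force: 20.0
```

```bash
python3 - <<'E'
from h import *
import pickle
i=pickle.load(open('w6.pkl','rb')); t=np.array([.5028,-.1551,.0197]);u=np.array([-.992,.126,0])
for r in(182,186,190): print(r,(ray('wrist',(258,r),.048,i)-t)@u)
print((ray('wrist',(250,174.5),.007,i)-[.5028,-.1546,0])@u)
a=cv2.imread('pics/w6.png');print(a[180:215,259].tolist())
j=env.camera_info('wrist');snap('wrist','w7.png');s=env.read_state();b=cv2.imread('pics/w7.png')
print(s['tool_pos']); cv2.imwrite('pics/w7c.png',np.hstack([cv2.resize(b[130:250,190:330],None,fx=2.8,fy=2.8),cv2.resize(a[130:250,190:330],None,fx=2.8,fy=2.8)]))
for r in range(150,215,5): print(r,((ray('wrist',(258,r),.012,j)-[.5028,-.1546,0])@u).round(4),end=' ')
E
```

```text
182 0.04446136850930148
186 0.04223020253631229
190 0.039977098332886346
0.037794657056545555
[[171, 166, 164], [210, 205, 203], [216, 210, 210], [188, 183, 182], [175, 170, 170], [183, 177, 177], [170, 167, 169], [143, 145, 147], [132, 136, 139], [134, 138, 142], [167, 174, 178], [245, 249, 250], [255, 255, 255], [255, 255, 255], [255, 255, 255], [255, 255, 255], [255, 255, 255], [255, 255, 255], [255, 255, 255], [255, 255, 255], [255, 255, 255], [255, 255, 255], [255, 255, 255], [255, 255, 255], [255, 255, 255], [255, 255, 255], [255, 255, 255], [255, 255, 255], [241, 245, 248], [203, 212, 217], [194, 203, 207], [187, 192, 197], [163, 162, 164], [151, 146, 146], [148, 143, 143]]
[ 0.5039 -0.154  -0.0114]
150 0.0576 155 0.0549 160 0.0522 165 0.0494 170 0.0466 175 0.0438 180 0.041 185 0.0381 190 0.0351 195 0.0322 200 0.0292 205 0.0261 210 0.023
```

View pics/w7c.png

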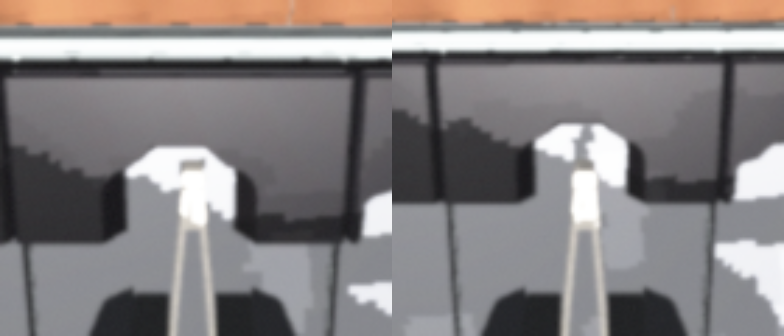

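play_rows([
  [0,0,0,0,0,2,6],
  [0,0,0,0,0,3,6],
  [0,0,0,0,0,3,6],
  [0,0,0,0,0,3,26],
  [0,0,0,0,0,3,26],
  [0,0,0,0,0,3,26],
  [0,0,0,0,0,-20,26],
  [0,0,0,0,0,-80,26],
  [0,0,0,0,0,-80,26],
])

```text
time_s: 15.0
tool_pos: [0.5061, -0.154, 0.0718]
tool_rot: [[-0.992, 0.125, 0.01], [0.125, 0.992, -0.001], [-0.01, 0.0, -1.0]]
wrist_force: [-0.3, 0.1, 0.4]
gripper_width: 0.026
grasp_force: 0.0
```

```bash
python3 p.py g:slim:.06 g:slim:-.0215
```

```text
15.0 [ 0.5061 -0.154   0.0718] 0.025995368686666933 0.0 [-0.2723  0.126   0.3699]
g:slim:.06 [0.1, 0.6, 20.8, 113.3, 209.4, 10.7] rows 3.8
g:slim:-.0215 [0.1, 0.6, 20.8, 114.2, 209.4, 92.2] rows 4.1
```

play_rows([
  [0,0.3,20.8,113.5,209.5,10,44],
  [0,0.3,20.8,113.5,209.5,10,44],
  [0,0.3,20.8,113.5,209.5,10,44],
  [0,0.3,20.8,113.5,209.5,10,44],
  [0,0.3,20.8,113.5,209.5,10,44],
  [0,0.3,20.8,113.5,209.5,10,44],
  [0,0.3,20.8,113.5,209.5,10,44],
])

```text
time_s: 15.88
tool_pos: [0.4173, 0.0663, 0.0576]
tool_rot: [[-0.882, 0.471, -0.002], [0.471, 0.882, -0.0], [0.002, -0.001, -1.0]]
wrist_force: [-0.6, -0.9, 0.0]
gripper_width: 0.0437
grasp_force: 0.0
```

```bash
python3 p.py g:slim:-.0205; python3 - <<'E'
from h import *
i=env.camera_info('wrist');snap('wrist','w8.png')
a=cv2.imread('pics/w8.png');h=cv2.cvtColor(a,cv2.COLOR_BGR2HSV);m=(h[...,0]>17)&(h[...,0]<35)&(h[...,1]>145)&(h[...,2]>100);m[225:]=0;m[:,:200]=0;m[:,320:]=0
ys,xs=np.nonzero(m);s=env.read_state();R=np.array(s['tool_rot'])
P=np.array([R.T@(ray('wrist',(x,y),.006,i)-s['tool_pos']) for x,y in zip(xs,ys)])[:,:2]
print(len(P),P.max(0),P.min(0)); print(np.polyfit(P[:,0],P[:,1],1))
E
```

```text
15.875 [0.4173 0.0663 0.0576] 0.04373005680460845 0.0 [-0.6147 -0.8599  0.0306]
g:slim:-.0205 [-0.1, -0.1, -0.1, -1.7, 2.8, 78.1] rows 1.3
703 [0.0442 0.0099] [-0.0199 -0.0032]
[-0.0295  0.0037]
```

play_rows([
  [0,0,-1.5,0,3,30,44],
  [0,0,-1.5,0,3,60,44],
  [0,0,-1.5,0,3,78,44],
  [0,0,-1.5,0,3,78,44],
  [0,0,-1.5,0,3,78,6],
  [0,0,-1.5,0,3,78,6],
  [0,0,-1.5,0,3,78,6],
  [0,0,-1.5,0,3,78,6],
  [0,0,-1.5,0,3,78,6],
  [0,0,-1.5,0,3,78,6],
])

```text
time_s: 17.18
tool_pos: [0.4186, 0.0704, -0.0199]
tool_rot: [[-0.895, 0.446, -0.001], [0.446, 0.895, 0.001], [0.001, 0.0, -1.0]]
wrist_force: [0.9, -1.1, 3.0]
gripper_width: 0.0116
grasp_force: 20.0
```

```bash
python3 p.py p:slim:.06 p:slim:.02 p:slim:-.0145
```

```text
17.175 [ 0.4186  0.0704 -0.0199] 0.011582763438027796 19.998901784420013 [ 0.9216 -1.062   3.0314]
p:slim:.06 [0.0, -0.1, -19.3, -197.5, -226.0, -80.2] rows 5.0
p:slim:.02 [0.0, -0.1, -19.3, -197.5, -226.0, -40.2] rows 4.8
p:slim:-.0145 [0.0, -0.1, -19.3, -197.6, -226.0, -5.7] rows 4.8
```

play_rows([
  [0,0,0,0,0,-40,6],
  [0,0,0,0,0,-80,6],
  [0,0,-19.3,-197.5,-226,-80,6],
  [0,0,-19.3,-197.5,-226,-80,6],
  [0,0,-19.3,-197.5,-226,-80,6],
  [0,0,-19.3,-197.5,-226,-80,6],
  [0,0,-19.3,-197.5,-226,-80,6],
  [0,0,-19.3,-197.5,-226,-80,6],
  [0,0,-19.3,-197.5,-226,-40,6],
  [0,0,-19.3,-197.5,-226,-30,6],
])

```text
time_s: 18.42
tool_pos: [0.4925, -0.2197, 0.0077]
tool_rot: [[-0.992, 0.126, -0.005], [0.126, 0.992, 0.002], [0.005, 0.002, -1.0]]
wrist_force: [0.7, 0.6, -0.2]
gripper_width: 0.0116
grasp_force: 20.0
```

```bash
python3 p.py p:slim:-.013; python3 - <<'E'
from h import *
snap('wrist','w9.png')
b=cv2.imread('pics/w9.png')
cv2.imwrite('pics/w9c.png',cv2.resize(b[120:250,150:400],None,fx=3,fy=3))
E
```

```text
18.425 [ 0.4925 -0.2197  0.0077] 0.011589842108542366 19.99855935573578 [ 0.7197  0.6067 -0.1899]
p:slim:-.013 [0.1, -0.3, -0.1, -2.2, -0.0, 20.6] rows 0.3
```

View pics/w9c.png

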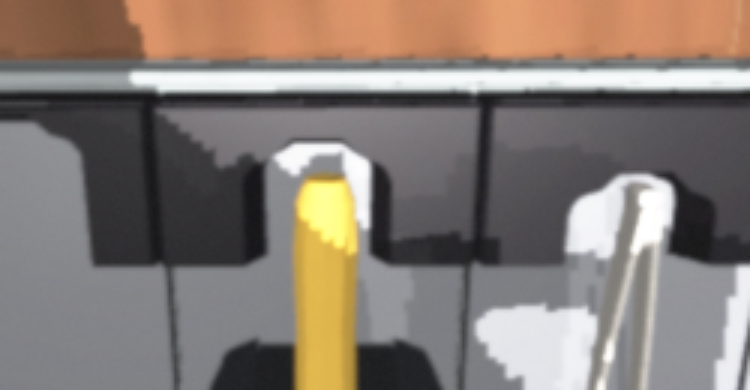

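play_rows([
  [0,0,0,0,0,10,6],
  [0,0,0,0,0,18,6],
  [0,0,0,0,0,20.5,6],
  [0,0,0,0,0,20.5,6],
  [0,0,0,0,0,20.5,26],
  [0,0,0,0,0,20.5,26],
  [0,0,0,0,0,20.5,26],
  [0,0,0,0,0,0,26],
  [0,0,0,0,0,-40,26],
  [0,0,0,0,0,-80,26],
])

```text
time_s: 19.73
tool_pos: [0.4942, -0.2197, 0.0905]
tool_rot: [[-0.992, 0.125, -0.002], [0.125, 0.992, 0.001], [0.002, 0.001, -1.0]]
wrist_force: [-0.5, -0.8, 0.3]
gripper_width: 0.026
grasp_force: 0.0
```

```bash
python3 - <<'E'
from h import *
s=env.read_state();plan((.53,-.12,.12),172.85,s)
i=env.camera_info('wrist');a=snap('wrist','w10.png')
b=cv2.imread('pics/w10.png')
cv2.imwrite('pics/w10c.png',cv2.resize(b[120:380,130:400],None,fx=2.2,fy=2.2))
E
```

```text
[0.1, -0.1, -0.0, -23.0, 103.4, -29.5] rows 1.8
```

View pics/w10c.png

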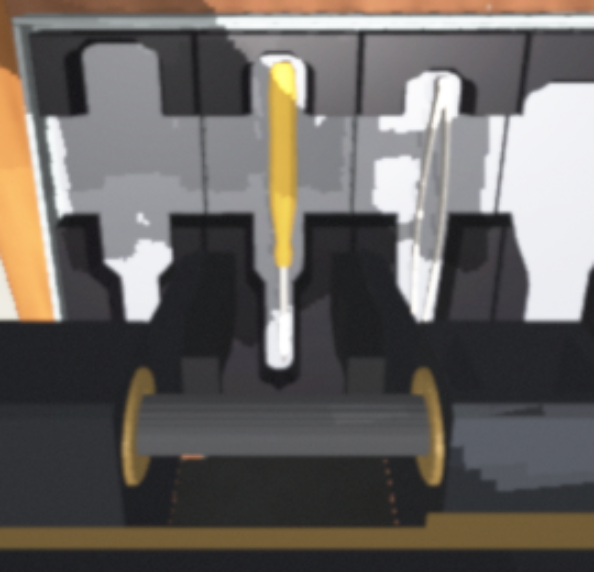

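```bash
python3 p.py g:thick:.07
```

```text
19.775 [ 0.4971 -0.22    0.095 ] 0.025870830418562866 0.0 [ 0.6274 -0.4     3.3909]
g:thick:.07 [0.1, 0.3, 43.8, -4.9, 423.9, 25.1] rows 6.8
```

play_rows([
  [0,0,43.8,-6,423,25,50],
  [0,0,43.8,-6,423,25,50],
  [0,0,43.8,-6,423,25,50],
  [0,0,43.8,-6,423,25,50],
  [0,0,43.8,-6,423,25,50],
  [0,0,43.8,-6,423,25,50],
  [0,0,43.8,-6,423,25,50],
  [0,0,43.8,-6,423,25,50],
  [0,0,43.8,-6,423,25,50],
  [0,0,43.8,-6,423,25,50],
])

```text
time_s: 21.02
tool_pos: [0.5534, 0.1967, 0.0647]
tool_rot: [[-0.628, 0.779, -0.002], [0.779, 0.628, -0.001], [0.001, -0.002, -1.0]]
wrist_force: [1.5, 0.2, 0.2]
gripper_width: 0.0502
grasp_force: 0.0
```

```bash
sed -i 's/thick=(.555,.200,129)/thick=(.5588,.1953,129)/; s/thick=(.4864,-.2855)/thick=(.4924,-.2862)/' p.py; python3 p.py g:thick:-.019; python3 - <<'E'
from h import *
i=env.camera_info('wrist');snap('wrist','w11.png')
a=cv2.imread('pics/w11.png');h=cv2.cvtColor(a,cv2.COLOR_BGR2HSV);m=(h[...,0]>95)&(h[...,0]<125)&(h[...,1]>120)&(h[...,2]>60);m[225:]=0;m[:,:200]=0;m[:,320:]=0
ys,xs=np.nonzero(m);s=env.read_state();R=np.array(s['tool_rot'])
P=np.array([R.T@(ray('wrist',(x,y),.01,i)-s['tool_pos']) for x,y in zip(xs,ys)])[:,:2]
print(len(P),P.max(0),P.min(0)); print(np.polyfit(P[:,0],P[:,1],1))
cv2.imwrite('pics/w11c.png',cv2.resize(a[100:380],None,fx=1.4,fy=1.4))
E
```

```text
21.025 [0.5534 0.1967 0.0647] 0.05018000742536989 0.0 [1.4812 0.2375 0.2355]
g:thick:-.019 [-0.1, -0.0, -0.1, -4.5, 3.5, 83.7] rows 1.3
1616 [0.0521 0.0125] [-0.0212 -0.0069]
[-0.0067  0.0029]
```

View pics/w11c.png

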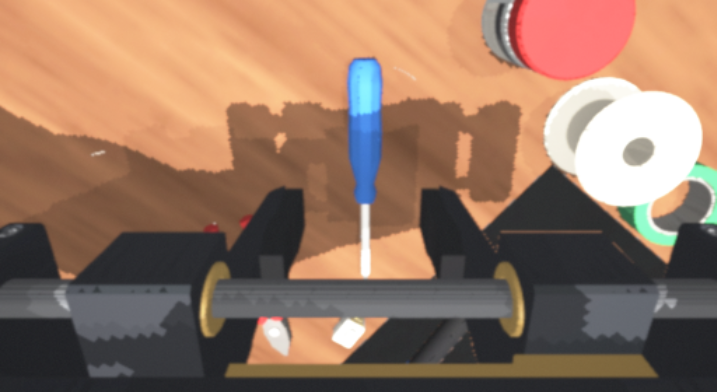

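```bash
python3 - <<'E'
from h import *
s=env.read_state();R=np.array(s['tool_rot'])
for nm,A,B in(('spool',(455,207),(125.5,133)),('jar',(411,126),(115.6,163))):
  for h in(.0,.03,.04,.05,.06,.07,.09):
    w=ray('wrist',A,h);t=ray('top',B,h);print(nm,h,w[:2],t[:2],'tool frame',(R.T@(t-s['tool_pos']))[:2],(R.T@(w-s['tool_pos']))[:2])
E
```

```text
spool 0.0 [0.7006 0.3045] [0.6766 0.308 ] tool frame [0.0092 0.1656] [-0.0086  0.1822]
spool 0.03 [0.6752 0.2992] [0.6657 0.2977] tool frame [0.0081 0.1506] [0.0033 0.159 ]
spool 0.04 [0.6667 0.2975] [0.662  0.2943] tool frame [0.0078 0.1456] [0.0073 0.1513]
spool 0.05 [0.6582 0.2957] [0.6584 0.2909] tool frame [0.0074 0.1406] [0.0113 0.1435]
spool 0.06 [0.6497 0.294 ] [0.6547 0.2875] tool frame [0.007  0.1356] [0.0153 0.1358]
spool 0.07 [0.6412 0.2922] [0.6511 0.2841] tool frame [0.0067 0.1306] [0.0193 0.1281]
spool 0.09 [0.6242 0.2887] [0.6438 0.2773] tool frame [0.006  0.1206] [0.0272 0.1126]
jar 0.0 [0.6135 0.3274] [0.5947 0.3255] tool frame [0.0742 0.1128] [0.064  0.1287]
jar 0.03 [0.5992 0.3192] [0.5861 0.3147] tool frame [0.0713 0.0994] [0.0666 0.1124]
jar 0.04 [0.5944 0.3165] [0.5832 0.3111] tool frame [0.0703 0.0949] [0.0675 0.1069]
jar 0.05 [0.5896 0.3138] [0.5803 0.3076] tool frame [0.0693 0.0904] [0.0683 0.1015]
jar 0.06 [0.5848 0.311 ] [0.5775 0.304 ] tool frame [0.0684 0.0859] [0.0692 0.096 ]
jar 0.07 [0.5801 0.3083] [0.5746 0.3004] tool frame [0.0674 0.0814] [0.0701 0.0906]
jar 0.09 [0.5705 0.3028] [0.5689 0.2933] tool frame [0.0654 0.0724] [0.0719 0.0797]
```

play_rows([
  [0,0,0,-3,3,40,50],
  [0,0,0,-3,3,65,50],
  [0,0,0,-3,3,82,50],
  [0,0,0,-3,3,83.5,50],
  [0,0,0,-3,3,83.5,12],
  [0,0,0,-3,3,83.5,12],
  [0,0,0,-3,3,83.5,12],
  [0,0,0,-3,3,83.5,12],
  [0,0,0,-3,3,83.5,12],
  [0,0,0,-3,3,83.5,12],
], newtons=25)

```text
time_s: 22.32
tool_pos: [0.5577, 0.1987, -0.0181]
tool_rot: [[-0.629, 0.777, -0.001], [0.777, 0.629, 0.001], [0.001, 0.0, -1.0]]
wrist_force: [-0.9, -0.8, 6.4]
gripper_width: 0.0195
grasp_force: 25.0
```

```bash
python3 p.py p:thick:.06 p:thick:.02 p:thick:-.012
```

```text
22.325 [ 0.5577  0.1987 -0.0181] 0.019482104374662697 24.9734621780226 [-0.8973 -0.7627  6.3516]
p:thick:.06 [0.0, -0.1, -43.8, -335.6, -356.0, -78.5] rows 7.9
p:thick:.02 [0.0, -0.1, -43.8, -335.6, -356.0, -38.5] rows 7.9
p:thick:-.012 [0.0, -0.1, -43.8, -335.7, -356.0, -6.5] rows 7.8
```

play_rows([
  [0,0,0,0,0,-50,12],
  [0,0,0,0,0,-85,12],
  [0,0,-43.8,-335.5,-356,-85,12],
  [0,0,-43.8,-335.5,-356,-85,12],
  [0,0,-43.8,-335.5,-356,-85,12],
  [0,0,-43.8,-335.5,-356,-85,12],
  [0,0,-43.8,-335.5,-356,-85,12],
  [0,0,-43.8,-335.5,-356,-85,12],
  [0,0,-43.8,-335.5,-356,-85,12],
  [0,0,-43.8,-335.5,-356,-85,12],
])

```text
time_s: 23.58
tool_pos: [0.4911, -0.2892, 0.0656]
tool_rot: [[-0.992, 0.127, -0.002], [0.127, 0.992, 0.001], [0.002, 0.0, -1.0]]
wrist_force: [2.1, -0.6, -0.0]
gripper_width: 0.0192
grasp_force: 25.0
```

```bash
python3 p.py p:thick:.01 p:thick:-.0115
```

```text
23.575 [ 0.4911 -0.2892  0.0656] 0.019165728144863167 24.97252125351224 [ 2.131  -0.555  -0.0289]
p:thick:.01 [0.0, -0.1, -0.2, -1.0, 3.1, 55.6] rows 0.9
p:thick:-.0115 [0.0, -0.1, -0.2, -1.0, 3.1, 77.1] rows 1.2
```

play_rows([
  [0,0,0,-1,2,40,12],
  [0,0,0,-1,2,53,12],
  [0,0,0,-1,2,53,12],
])

```text
time_s: 23.95
tool_pos: [0.4931, -0.2827, 0.0124]
tool_rot: [[-0.992, 0.123, -0.003], [0.123, 0.992, 0.003], [0.003, 0.002, -1.0]]
wrist_force: [-0.7, 0.2, -0.1]
gripper_width: 0.0193
grasp_force: 25.0
```

```bash
python3 p.py p:thick:-.0115; python3 - <<'E'
from h import *
i=env.camera_info('wrist');snap('wrist','w12.png')
a=cv2.imread('pics/w12.png');h=cv2.cvtColor(a,cv2.COLOR_BGR2HSV);m=(h[...,0]>95)&(h[...,0]<125)&(h[...,1]>120)&(h[...,2]>60);m[225:]=0
ys,xs=np.nonzero(m);s=env.read_state();R=np.array(s['tool_rot'])
P=np.array([R.T@(ray('wrist',(x,y),s['tool_pos'][2]+.0295,i)-s['tool_pos']) for x,y in zip(xs,ys)])[:,:2]
print('handle',len(P),P.max(0),P.min(0),np.polyfit(P[:,0],P[:,1],1))
for r in env.cut_out('wrist','inlay_thick')[:1]:
    ys,xs=np.nonzero(r['region']);P=np.array([ray('wrist',(x,y),.019,i)-s['tool_pos'] for x,y in zip(xs,ys)])@R
    print(r['score'],r['xy'],P.max(0),P.min(0))
# columns profile across pocket, rows near back end
for r in(165,175,185): print(r,(a[r,150:360:3].max(1)).tolist())
E
```

```text
23.95 [ 0.4931 -0.2827  0.0124] 0.019333439855983684 24.971104384458158 [-0.7433  0.2225 -0.0711]
p:thick:-.0115 [0.1, -0.2, 0.1, 0.2, -3.6, 23.9] rows 0.4
handle 2220 [0.0546 0.0108] [ 0.0189 -0.0096] [-0.0037  0.0005]
0.6 [238.2, 194.8] [ 0.0644  0.0281 -0.0056] [-0.1097 -0.0367 -0.006 ]
165 [142, 144, 141, 141, 139, 137, 134, 131, 129, 129, 129, 132, 129, 151, 98, 100, 54, 64, 63, 64, 62, 64, 61, 29, 29, 56, 148, 148, 149, 148, 146, 165, 231, 243, 246, 249, 249, 249, 244, 235, 186, 248, 43, 35, 98, 125, 124, 122, 123, 120, 117, 42, 68, 113, 113, 111, 109, 107, 107, 102, 97, 110, 243, 250, 243, 239, 137, 239, 255, 255]
175 [141, 143, 144, 142, 141, 139, 136, 134, 128, 127, 130, 134, 134, 154, 106, 92, 60, 54, 56, 56, 56, 61, 59, 31, 32, 47, 146, 146, 146, 144, 149, 217, 249, 199, 253, 253, 255, 255, 254, 252, 246, 198, 65, 36, 107, 117, 118, 115, 113, 104, 94, 34, 80, 98, 96, 94, 93, 93, 90, 90, 86, 166, 241, 247, 241, 186, 218, 254, 255, 255]
185 [141, 140, 141, 141, 142, 139, 139, 138, 131, 124, 125, 130, 134, 140, 125, 92, 78, 52, 52, 53, 52, 54, 52, 31, 27, 34, 137, 144, 144, 141, 151, 190, 197, 196, 207, 209, 211, 254, 253, 251, 251, 239, 133, 38, 92, 98, 97, 96, 96, 95, 81, 38, 85, 89, 91, 87, 89, 87, 85, 84, 83, 216, 240, 240, 236, 135, 250, 254, 255, 255]
```

play_rows([
  [0,0,0,0,-3.6,0,12],
  [0,0,0,0,-3.6,12,12],
  [0,0,0,0,-3.6,20,12],
  [0,0,0,0,-3.6,24,12],
  [0,0,0,0,-3.6,24,12],
  [0,0,0,0,-3.6,24,32],
  [0,0,0,0,-3.6,24,32],
  [0,0,0,0,-3.6,24,32],
  [0,0,0,0,-3.6,0,32],
  [0,0,0,0,-3.6,-60,32],
])

```text
time_s: 25.3
tool_pos: [0.4911, -0.2874, 0.0716]
tool_rot: [[-0.992, 0.125, -0.006], [0.125, 0.992, 0.003], [0.007, 0.002, -1.0]]
wrist_force: [0.7, -0.9, 0.2]
gripper_width: 0.0319
grasp_force: 0.0
```

```bash
python3 p.py g:cut:.06
```

```text
25.3 [ 0.4911 -0.2874  0.0716] 0.0318908366687099 0.0 [ 0.6898 -0.8587  0.2478]
g:cut:.06 [0.0, -0.4, 32.3, -9.5, 364.4, 12.5] rows 5.8
```

play_rows([
  [0,-0.2,32.3,-9.5,364,10,64],
  [0,-0.2,32.3,-9.5,364,10,64],
  [0,-0.2,32.3,-9.5,364,10,64],
  [0,-0.2,32.3,-9.5,364,10,64],
  [0,-0.2,32.3,-9.5,364,10,64],
  [0,-0.2,32.3,-9.5,364,10,64],
  [0,-0.2,32.3,-9.5,364,10,64],
  [0,-0.2,32.3,-9.5,364,10,64],
  [0,-0.2,32.3,-9.5,364,10,64],
])

```text
time_s: 26.42
tool_pos: [0.5477, 0.0696, 0.063]
tool_rot: [[-0.77, 0.638, 0.001], [0.638, 0.77, -0.002], [-0.002, -0.001, -1.0]]
wrist_force: [-0.4, -0.4, -0.3]
gripper_width: 0.0641
grasp_force: 0.0
```

```bash
python3 p.py g:cut:-.0215; python3 - <<'E'
from h import *
i=env.camera_info('wrist');snap('wrist','w13.png')
a=cv2.imread('pics/w13.png');h=cv2.cvtColor(a,cv2.COLOR_BGR2HSV);m=((h[...,0]<5)|(h[...,0]>174))&(h[...,1]>145)&(h[...,2]>70);m[240:]=0;m[:,:190]=0;m[:,330:]=0
ys,xs=np.nonzero(m);s=env.read_state();R=np.array(s['tool_rot'])
P=np.array([R.T@(ray('wrist',(x,y),.007,i)-s['tool_pos']) for x,y in zip(xs,ys)])[:,:2]
print(len(P),P.max(0),P.min(0))
for x in np.arange(-.02,.04,.005):
    q=P[abs(P[:,0]-x)<.0025][:,1]
    if len(q):print(x.round(3),len(q),q.min(),q.max(),(q.min()+q.max())/2)
E
```

```text
26.425 [0.5477 0.0696 0.063 ] 0.06405620279478087 0.0 [-0.4435 -0.3628 -0.3474]
g:cut:-.0215 [-0.1, 0.1, -0.2, 3.6, 1.6, 84.5] rows 1.4
1556 [0.0376 0.0246] [-0.0373 -0.0192]
-0.02 114 -0.014415640817015957 0.022549709784238425 0.004067034483611234
-0.015 112 -0.01608431475825701 0.023306260147341572 0.00361097269454228
-0.01 112 -0.016908963143582905 0.024023506339361844 0.0035572715978894696
-0.005 135 -0.018489093372083928 0.02399403054681547 0.0027524685873657716
0.0 113 -0.018464108607094642 0.024639533973332642 0.003087712683119
0.005 116 -0.019215486179016954 0.024549997026674167 0.002667255423828606
0.01 140 -0.019087560712682364 0.023532516933021004 0.00222247811016932
0.015 118 -0.01893616134705292 0.022500976134630247 0.0017824073937886629
0.02 89 -0.018811719562345567 0.021510126580788835 0.0013492035092216338
0.025 50 -0.01781281490343863 0.02050753991385954 0.0013473625052104546
0.03 54 -0.017673930078602074 0.01951967952120127 0.0009228747212995988
0.035 58 -0.01753707069921209 0.017707109670646277 8.50194857170937e-05
```

play_rows([
  [0,0,-3,5,2.5,40,64],
  [0,0,-3,5,2.5,70,64],
  [0,0,-3,5,2.5,83,64],
  [0,0,-3,5,2.5,84.5,64],
  [0,0,-3,5,2.5,84.5,36],
  [0,0,-3,5,2.5,84.5,36],
  [0,0,-3,5,2.5,84.5,36],
  [0,0,-3,5,2.5,84.5,36],
  [0,0,-3,5,2.5,84.5,36],
  [0,0,-3,5,2.5,84.5,36],
], newtons=25)

```text
time_s: 27.72
tool_pos: [0.5463, 0.0771, -0.0206]
tool_rot: [[-0.804, 0.595, 0.003], [0.595, 0.804, -0.0], [-0.002, 0.001, -1.0]]
wrist_force: [-0.6, -0.1, 6.4]
gripper_width: 0.0415
grasp_force: 25.0
```

```bash
python3 p.py p:cut:.06 p:cut:-.0145
```

```text
27.725 [ 0.5463  0.0771 -0.0206] 0.04153491686351015 25.000940377358347 [-0.6267 -0.0745  6.3823]
p:cut:.06 [0.0, 0.2, -29.3, -70.7, -154.5, -80.6] rows 3.0
p:cut:-.0145 [0.0, 0.2, -29.3, -70.6, -154.6, -6.1] rows 2.7
```

play_rows([
  [0,0,0,0,0,-40,36],
  [0,0,0,0,0,-75,36],
  [0,0,-29.3,-70.5,-154.5,-75,36],
  [0,0,-29.3,-70.5,-154.5,-75,36],
  [0,0,-29.3,-70.5,-154.5,-75,36],
  [0,0,-29.3,-70.5,-154.5,-75,36],
  [0,0,-29.3,-70.5,-154.5,-50,36],
  [0,0,-29.3,-70.5,-154.5,-35,36],
  [0,0,-29.3,-70.5,-154.5,-35,36],
  [0,0,-29.3,-70.5,-154.5,-35,36],
])

```text
time_s: 28.98
tool_pos: [0.5109, -0.0882, 0.014]
tool_rot: [[-0.992, 0.124, 0.002], [0.124, 0.992, -0.0], [-0.002, 0.0, -1.0]]
wrist_force: [0.6, -0.8, -1.0]
gripper_width: 0.0414
grasp_force: 25.0
```

```bash
python3 p.py p:cut:-.0145; python3 - <<'E'
from h import *
i=env.camera_info('wrist');snap('wrist','w14.png')
a=cv2.imread('pics/w14.png');h=cv2.cvtColor(a,cv2.COLOR_BGR2HSV);m=((h[...,0]<5)|(h[...,0]>174))&(h[...,1]>145)&(h[...,2]>70);m[240:]=0;m[:,:190]=0;m[:,330:]=0
ys,xs=np.nonzero(m);s=env.read_state();R=np.array(s['tool_rot'])
P=np.array([R.T@(ray('wrist',(x,y),s['tool_pos'][2]+.0285,i)-s['tool_pos']) for x,y in zip(xs,ys)])[:,:2]
print(len(P),P.max(0),P.min(0))
for x in np.arange(.0,.04,.005):
    q=P[abs(P[:,0]-x)<.0025][:,1]
    if len(q):print(x.round(3),len(q),q.min(),q.max(),(q.min()+q.max())/2)
for r in env.cut_out('wrist','inlay_cutter')[:1]:
    ys,xs=np.nonzero(r['region']);P=np.array([ray('wrist',(x,y),.019,i)-s['tool_pos'] for x,y in zip(xs,ys)])@R
    print(r['score'],r['xy'],P.max(0),P.min(0))
E
```

```text
28.975 [ 0.5109 -0.0882  0.014 ] 0.041441797668098274 24.99997586826794 [ 0.6138 -0.7782 -1.0334]
p:cut:-.0145 [0.0, 0.1, 0.0, -0.1, -0.9, 28.5] rows 0.5
1062 [0.0314 0.0215] [ 0.008  -0.0194]
0.01 250 -0.019372882865228935 0.021535450598949988 0.0010812838668605267
0.015 210 -0.01801934337990797 0.02074510855294042 0.0013628825865162255
0.02 265 -0.017281799867987887 0.019996568758419448 0.0013573844452157806
0.025 163 -0.016512660704608568 0.01921370222369039 0.0013505207595409102
0.03 174 -0.015230200558292417 0.019024266180424722 0.0018970328110661525
0.84 [257.2, 206.4] [ 0.0589  0.0321 -0.0045] [-0.114  -0.0343 -0.0049]
```

play_rows([
  [0,0,0,0,-2,8,36],
  [0,0,0,0,-2,15,36],
  [0,0,0,0,-2,20,36],
  [0,0,0,0,-2,23,36],
  [0,0,0,0,-2,23,36],
])

```text
time_s: 29.7
tool_pos: [0.5102, -0.0908, -0.0095]
tool_rot: [[-0.992, 0.125, 0.001], [0.125, 0.992, -0.0], [-0.001, -0.0, -1.0]]
wrist_force: [0.3, 0.3, -1.6]
gripper_width: 0.0416
grasp_force: 25.0
```

No contact; lower the last millimetres, open only slightly, lift.

play_rows([
  [0,0,0,0,0,2,36],
  [0,0,0,0,0,4,36],
  [0,0,0,0,0,4.5,36],
  [0,0,0,0,0,4.5,50],
  [0,0,0,0,0,4.5,50],
  [0,0,0,0,0,4.5,50],
  [0,0,0,0,0,-5,50],
  [0,0,0,0,0,-40,50],
  [0,0,0,0,0,-100,50],
  [0,0,0,0,0,-150,50],
])

```text
time_s: 30.95
tool_pos: [0.5102, -0.0895, 0.1431]
tool_rot: [[-0.992, 0.123, 0.003], [0.123, 0.992, 0.002], [-0.003, 0.002, -1.0]]
wrist_force: [1.2, -0.4, -0.4]
gripper_width: 0.0499
grasp_force: 0.0
```

```bash
python3 - <<'E'
from h import *
plan((.57,-.2,.17),172.85)
E
```

```text
[0.1, 0.1, 0.1, -73.0, -102.3, -27.0] rows 2.1
```

play_rows([
  [0,0,0,-145,-84,-55,50],
  [0,0,0,-145,-84,-55,50],
  [0,0,0,-145,-84,-55,50],
  [0,0,0,-145,-84,-55,50],
  [0,0,0,-145,-84,-55,50],
])

```text
time_s: 31.58
tool_pos: [0.6425, -0.1906, 0.1957]
tool_rot: [[-0.992, 0.123, 0.001], [0.123, 0.992, 0.002], [-0.0, 0.002, -1.0]]
wrist_force: [-0.3, 0.2, 0.0]
gripper_width: 0.0499
grasp_force: 0.0
```

```bash
python3 - <<'E'
from h import *
s=env.read_state();print(s['time_s'],s['tool_pos'])
i=env.camera_info('wrist');snap('wrist','w15.png');a=cv2.imread('pics/w15.png')
c,n=np.cos(np.radians(-7.15)),np.sin(np.radians(-7.15));U=np.array([c,n]);V=np.array([-n,c])
O=dict(inlay_cutter=(.511,-.0891),inlay_tweezers=(.5028,-.1546),inlay_slim=(.4946,-.2200),inlay_thick=(.4864,-.2855))
def fr(m,o,z):
    ys,xs=np.nonzero(m);P=np.array([ray('wrist',(x,y),z,i)[:2] for x,y in zip(xs,ys)])-o
    return np.c_[P@U,P@V]*1000
for t,l,z in(('thick_screwdriver','inlay_thick',.017),('slim_axis','inlay_slim',.013),('tweezers','inlay_tweezers',.012),('flush_cutter','inlay_cutter',.012)):
    for k,zz in((l,.019),(t,z)):
        for r in env.cut_out('wrist',k)[:2]:
            P=fr(r['region'],O[l],zz)
            if len(P)>5:print(k,round(r['score'],2),r['xy'],len(P),'min',P.min(0).round(1),'max',P.max(0).round(1))
cv2.imwrite('pics/w15c.png',cv2.resize(a[40:260,110:400],None,fx=2.7,fy=2.7,interpolation=cv2.INTER_CUBIC))
E
```

```text
31.575 [ 0.6425 -0.1906  0.1957]
inlay_thick 0.65 [170.5, 81.9] 6639 min [-41.9 -33. ] max [121.1  35.6]
inlay_thick 0.48 [270.6, 73.2] 8070 min [-42.1  99. ] max [122.2 164.7]
thick_screwdriver 0.91 [153.3, 47.3] 1793 min [-42.4 -12.7] max [106.3  10.3]
inlay_slim 0.8 [212.8, 76.2] 7462 min [-42.  -33.7] max [122.3  33.4]
slim_axis 0.97 [215.9, 46.5] 946 min [-43.7  -5.5] max [95.5  8.4]
inlay_tweezers 0.88 [271.6, 73.9] 8276 min [-42.1 -33.9] max [122.3  32.8]
inlay_cutter 0.56 [330.5, 76.1] 6715 min [-42.3 -35.1] max [120.9  32.8]
flush_cutter 0.79 [320.7, 60.9] 1776 min [-30.9 -22.4] max [89.4 21.6]
```

View pics/w15c.png

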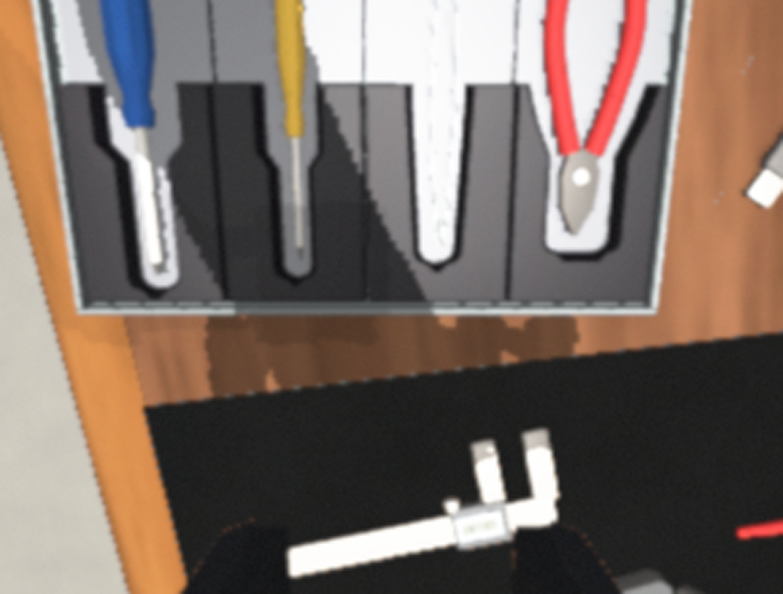

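play_rows([
  [0,0,0,85,-10,0,50],
  [0,0,0,85,-10,0,50],
  [0,0,0,85,-10,0,50],
  [0,0,0,85,-10,0,50],
])

```text
time_s: 32.52
tool_pos: [0.5591, -0.1916, 0.1962]
tool_rot: [[-0.992, 0.125, 0.004], [0.125, 0.992, -0.0], [-0.004, 0.0, -1.0]]
wrist_force: [0.3, -0.3, -0.2]
gripper_width: 0.05
grasp_force: 0.0
```

```bash
python3 - <<'E'
from h import *
s=env.read_state();print(s['time_s'],s['tool_pos'])
i=env.camera_info('wrist');snap('wrist','w16.png');a=cv2.imread('pics/w16.png');hs=cv2.cvtColor(a,cv2.COLOR_BGR2HSV).astype(int);H,S,Vv=hs[...,0],hs[...,1],hs[...,2]
c,n=np.cos(np.radians(-7.15)),np.sin(np.radians(-7.15));U=np.array([c,n]);V=np.array([-n,c])
O=dict(inlay_cutter=(.511,-.0891),inlay_tweezers=(.5028,-.1546),inlay_slim=(.4946,-.2200),inlay_thick=(.4864,-.2855))
def fr(m,o,z):
    ys,xs=np.nonzero(m);P=np.array([ray('wrist',(x,y),z,i)[:2] for x,y in zip(xs,ys)])-o
    return np.c_[P@U,P@V]*1000
col=dict(thick_screwdriver=(H>95)&(H<125)&(S>120)&(Vv>50),slim_axis=(H>17)&(H<35)&(S>145)&(Vv>80),flush_cutter=((H<5)|(H>174))&(S>145)&(Vv>70))
for t,l,z in(('thick_screwdriver','inlay_thick',.017),('slim_axis','inlay_slim',.013),('tweezers','inlay_tweezers',.014),('flush_cutter','inlay_cutter',.014)):
    for k,zz in((l,.019),(t,z)):
        for r in env.cut_out('wrist',k)[:1]:
            P=fr(r['region'],O[l],zz)
            if len(P)>5:print(k,round(r['score'],2),r['xy'],len(P),'min',P.min(0).round(1),'max',P.max(0).round(1))
    if t in col:
        P=fr(col[t],O[l],z);P=P[(abs(P[:,1])<30)&(P[:,0]>-60)&(P[:,0]<70)]
        print('  colour',len(P),P.min(0).round(1),P.max(0).round(1),'slope',np.polyfit(P[:,0],P[:,1],1).round(3))
E
```

```text
32.525 [ 0.5591 -0.1916  0.1962]
inlay_thick 0.87 [182.8, 147.8] 5961 min [-55.3 -32.9] max [122.9  35.2]
thick_screwdriver 0.8 [171.0, 119.6] 1362 min [-46.9 -11.3] max [107.5  10.5]
  colour 1058 [-45.8 -10.9] [44.4  8.8] slope [ 0.022 -0.718]
inlay_slim 0.64 [223.7, 140.2] 6355 min [-55.2 -32.9] max [121.5  32.2]
slim_axis 0.84 [230.3, 118.8] 635 min [-42.6  -4.4] max [58.5  7.3]
  colour 482 [-41.5  -3.6] [47.9  5.9] slope [0.01  1.027]
inlay_tweezers 0.9 [277.5, 135.8] 7209 min [-56.2 -33.5] max [121.6  33.2]
tweezers 0.57 [284.4, 89.7] 41 min [-37.   -0.1] max [-24.5   3.8]
inlay_cutter 0.66 [334.6, 138.3] 5909 min [-56.1 -36.3] max [121.7  33.1]
flush_cutter 0.87 [324.8, 131.4] 1507 min [-30.2 -22.6] max [90.2 21.6]
  colour 456 [-27.9 -21.6] [55.8 18.2] slope [-0.067 -2.276]
```

```bash
python3 - <<'E'
from h import *
# w15 pose: same attitude; camera shifted
i=env.camera_info('wrist'); R=np.array(env.read_state()['tool_rot'])
i=dict(i); i['xyz']=np.array(i['xyz'])-R@np.array([.085,-.010,0])
c,n=np.cos(np.radians(-7.15)),np.sin(np.radians(-7.15));V=np.array([-n,c]);U=np.array([c,n])
for nm,uv,o in(('cut tip',(573,232),(.511,-.0891)),('cut hinge',(580,176),(.511,-.0891)),('tw tip',(441,246),(.5028,-.1546))):
    P=ray('wrist',(110+uv[0]/2.7,40+uv[1]/2.7),.012,i)[:2]-o;print(nm,P@U*1000,P@V*1000)
s=env.read_state();print(s['time_s'],s['grasp_force'])
print(env.close_job())
E
```

```text
cut tip 92.10964559189959 -4.316720613046385
cut hinge 67.2790074576132 -3.012230197593291
tw tip 98.44798644217623 0.30255900062289226
32.975 0.0
the job is handed in; nothing more can be done
None
```

I placed all four tools in their matching pockets with their working ends away from the robot and handed the job in at about 33 s. The hand-in call gave no verdict. My last camera check put each tool 2–4 mm off along its pocket and within about 2 mm across it (cutter tip about 4 mm), but that check could not measure whether each lies fully down on its floor.

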